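Hang a parts bin at its station on the packing-bench rail

ROBOT

A 7-joint arm with a two-finger parallel gripper is mounted at the origin on the work surface. World frame = base frame: x ahead of the robot, y to its left, z up, the work surface at z = 0. Lengths are in m, angles in degrees, forces in N, time in s.
With the tool pointing down it reaches from about 0.35 to 0.9 m from the base axis. Payload 7.2 kg.
Tool frame: the origin (TCP) lies at the very end of the fingers, on their centre line; the grasp point (between the pads) lies 19 mm behind it; y points along the fingers, z is the direction in which the jaws open and shut, and the axes are right-handed (so a half turn about y gives the same grasp; the last joint's range is limited). The gripper opens to 88 mm and grips with 3 to 60 N. Pads are 20 mm wide; open, the fingers measure 115 mm over their backs; the gripper's body (75 mm by 178 mm) begins 61 mm behind the grasp point.
Start: joints at [67.941, 23.554, -0.728, 91.456, 0.321, 64.991, -4.71], TCP at [0.195, -0.594, 0.196] pointing down, gripper open.
Joint ranges: [-169.25, 169.25], [-16.82, 113.86], [-84.01, 82.57], [7.8, 145.47], [-59.2, 239.2], [7.22, 106.19], [-163.78, 163.78]. Speed limits (degrees/s): [136.94, 136.94, 172.46, 172.46, 180, 180, 180].

INTERFACE

Orientations are given as [roll, pitch, yaw] about the fixed x, y, z axes, in that order (R = Rz(yaw) Ry(pitch) Rx(roll)).
In Python, from bench import * gives the robot as it stands.
- The arm moves only by the tool move_arm, never from a script. Its argument "series" is a list of rows, each a list of 7 numbers: the shift along the tool's x, y, z in units of 0.1 m (1.0 is 0.1 m), then the turn, a rotation vector about the tool's x, y, z in units of 30 degrees (1.0 is 30 degrees), then the closure, from 0 (fully open) to 1 (shut). In form: [[x, y, z, ax, ay, az, fingers], ...]. A call has 1 to 5 rows; each row is the pose to reach, as a shift and turn from the pose commanded when the call began, along the tool's axes at that moment; what a row does not reach only later rows make up. A row lasts 1/10 s, in which the tool goes at most 50 mm and 8.59 degrees, less where a joint would pass 70% of its speed; a pose out of reach is approached as far as the arm can. A call with a number of a shift or a turn outside -1 to 1 is refused whole. A call with a gripper value outside its range is refused whole. The fingers move at their own pace and stop on an object; "squeeze" is the grip in N (left out, the last holds). Time passes only in rows, so rows that repeat a pose let the fingers close. It gives the time, the measured TCP pose, the force and the opening at its end, in the units of the state.
- observe(): the state, without advancing time (a new reading comes with each control period).
- get_image(name): name is "scene" or "top" or "wrist"; returns a dict with "pixels" (400x640x3 uint8, red, green, blue), "fovy" (degrees; the focal length in pixels is half the picture's height over the tangent of half this angle, whatever the lens; pixels are square), "cx", "cy" (the principal point, pixels), "rvec" (rotation vector, rad) and "tvec" (3), from world to camera coordinates, as OpenCV has them. Camera axes: x right, y down, z forward; pixel columns grow to the right and rows downward; lengths in m; the calibration is good to about 2 mm. A picture is of the moment at which its call begins. There is no depth.
- job_done(): hands the job in, once; it reports no verdict.
Trained networks look in the newest picture that a camera, given by its name, has taken for a name from the list of things; names that differ only in an ending like _2 or _b are one class to them, and where a whole thing is asked for, a point or a joint stands for the part that bears it (a point fixed in the world has none). Each returns a list of dicts, best first, with "p" (0 to 1); they miss things now and then, are a little off and sometimes report something else, mostly with a low value. They report only what shows in the picture. A call takes as long as a camera call. They do not tell look-alikes from the thing itself.
- spot_in(camera, target): "rect" ([left, top, right, bottom] in pixels, round what is visible of it).
- outline_of(camera, target): "region" (400x640 bool, what is visible of it) and "rect" ([left, top, right, bottom] in pixels, round what is visible of it).
- landmark_of(camera, target): "point" ([column, row] in pixels: a listed point, or the origin of a listed thing).
The state is a dict: "time": time; "joint_pos": joint angles; "joint_velocities": joint speeds; "effort": joint torques, N m; "tcp_pos": TCP position; "eef_rot": TCP orientation; "contact_force": force on the tool from outside, world axes, zero at the start; "wrist_torque": the same for the moment, N m; "grip_width": finger opening in m.
Only numpy, scipy, OpenCV 4.12 (cv2) and the standard library are available. Lean on these libraries where they do the work, as an engineer would, in place of code of your own. Each camera call takes 0.05 s, during which the arm holds its last target.

TASK

Hook the upright S-hook over the rail of the bench stand so that it hangs dropped into the rail's one notch (found by feel, sliding it lightly along). Then hang the small-parts bin by its bail from the hook's lower curl and leave it hanging still and level, clear of the bench. Do not force anything against the rail or the hook, and leave the bottle, the tape roll and the white carton where they are.

Things in the scene. Friction and masses are not known exactly. Their poses are not given: they have to be found in the camera images.
- stand: Fixed steel stand; it carries a level rail along its y axis, 270 mm up. Origin on the bench under the rail, midway between its two posts; x away from the robot, z up. Posts 14 mm square at y = -150 and +150 mm; feet 8 mm thick, x = -60 to 80 mm; floor bar 8 mm high at x = 60 mm. The hook must not press on rail or stand with over 30 N.
- rail_mid (a point): On the rail's axis midway between the posts; axes as the stand's. The rail is a round steel tube, 20 mm thick, 420 mm long. It has one notch all round: an 18 mm long neck only 8 mm thick, so a hook slid along drops 6 mm there. The tube is clamped at any place lengthwise and stays there: the notch lies anywhere from y = -60 to 60 mm, is not measured, and must be seen or felt.
- hook: Loose S-hook of flat bar 10 mm wide (y) and 5 mm thick, 139 mm tall, 38 mm wide (x), 60 to 130 g, standing upright in the slot of the wooden block. Origin under its lowest point, z up; the S lies in its x-z plane. Between the curls the bar slants from x = -16 mm, z = 62 mm to x = 16 mm, z = 40 mm.
- hook_eye (a point): Centre of the hook's upper curl, z = 120 mm; axes as the hook's. Inner radius 13.5 mm, open below. Tip leg on +x, down to z = 98 mm; long leg on -x, down to z = 62 mm: the rail enters from +x under the tip. Can be gripped from above, a finger outside each leg (38 mm along x), rail between them. On the full tube it lies 3 mm, in the notch 9 mm below the rail's axis.
- hook_curl (a point): Centre of the hook's lower curl, z = 18 mm; axes as the hook's. Inner radius 13.5 mm, open above; its tip on the -x side ends at z = 30 mm, so a bail enters from the -x side over the tip.
- block: Fixed wooden block 80 x 60 x 45 mm in which the hook first stands; slot 42 mm (x) by 13 mm (y), 35 mm deep. Origin at the centre of the underside.
- bin: Loose grey small-parts bin, open on top: x = -30 to 50 mm, 90 mm wide (y), 50 mm high, 130 to 250 g. Origin on its underside below the bail, z up. A black grip lug 14 mm wide (y), z = 24 to 48 mm, sticks out in front from x = -30 to -102 mm. Bin and hook must not be pressed together with over 30 N.
- bail_mid (a point): Middle of the bail's level top, on the wire's axis, 105 mm above the underside; axes as the bin's. The fixed bail of 6 mm wire arches over the bin in its y-z plane: from the side walls (y = +-43, z = 60 mm) up to a level top 16 mm long. Hung, this point lies 10 mm below hook_curl.
- bin_handle (a point): Place to grip the bin's lug: 36 mm above the underside, 88 mm in front (-x) of the bail; fingers close along y over 14 mm.
- bottle: Bystander: small amber bottle with white cap, 44 mm diameter, 78 mm tall, standing; origin under its centre.
- tape_roll: Bystander: cardboard-brown roll of packing tape lying flat, 96 mm diameter, 45 mm high; origin under its centre.
- carton: Bystander: closed white carton 80 x 120 x 60 mm; origin under its centre.
There are look-alikes about, which are no part of the job. What is shaped like the bin but red is not meant. Of the things like the hook, leave any that is purple; of the rest the larger one is meant.

How it is judged:
By the outcome, as a careful person would: the job done as asked, in the order asked, and still so for the second after the job is handed in, with the robot touching nothing.
It also fails if it takes over 72 s, if anything falls off the work surface, if the arm or the gripper's body presses on something with over 40 N, if the wrist force passes 120 N, or if a joint passes its speed limit or range.

## Working session

There is one attempt and no reset: what is moved stays moved. The work goes in short steps, Python scripts to look and compute and a tool call to move; the robot and the scene stay as the last step left them, time stands still between calls to the robot, and variables do not carry over. Pictures are saved under pics/ and viewed, and the job is handed in when it is done.

Besides the shell and the picture viewer there is one more tool, called after ">>>" as name(argument=value, ...) on one line, values as JSON. move_arm: Moves the arm, as the interface text tells. Its arguments: {"type":"object","properties":{"series":{"type":"array"},"squeeze":{"type":"number"}},"required":["series"]}

```bash
ls; mkdir -p pics; python3 - <<'E'
from bench import *
import cv2,numpy as np
s=observe()
for k in s: print(k,np.round(s[k],3))
for n in ["scene","top","wrist"]:
    im=get_image(n); cv2.imwrite(f"pics/{n}0.png",im["pixels"][:,:,::-1]); print(n,im["fovy"],im["cx"],im["cy"],np.round(im["rvec"],4),np.round(im["tvec"],4))
E
```

```text
pics
time 0.0
joint_pos [67.943 23.597 -0.73  91.503  0.322 64.989 -4.711]
joint_velocities [ 0.04  -0.009 -0.066  0.114  0.015  0.044 -0.002]
effort [-0.0000e+00 -5.8796e+01  6.4200e-01 -2.9108e+01 -5.4000e-02  1.8000e-02
  0.0000e+00]
tcp_pos [ 0.194 -0.593  0.195]
eef_rot [-9.00870e+01 -6.00000e-03 -1.61849e+02]
contact_force [ 0.317 -0.12  -0.032]
wrist_torque [-0.013 -0.022  0.052]
grip_width 0.088
scene 46.23968694752361 318.43014931971135 190.7416892667109 [ 2.1555  0.5739 -0.3012] [-0.4721  0.0247  1.564 ]
top 55.14787969723814 317.9802977422045 206.69982242071487 [ 2.1612 -2.1447  0.1808] [0.0406 0.5045 1.2262]
wrist 60.348737319528695 318.45348328437746 204.3265949353368 [-2.3427  1.6988  0.2528] [-0.6249 -0.0349  0.3907]
```

View pics/scene0.png

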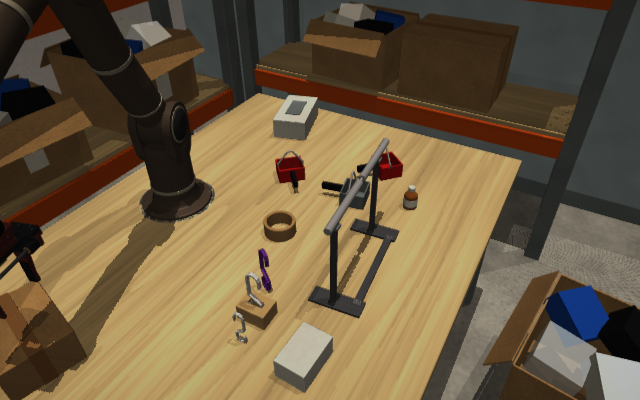

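View pics/top0.png

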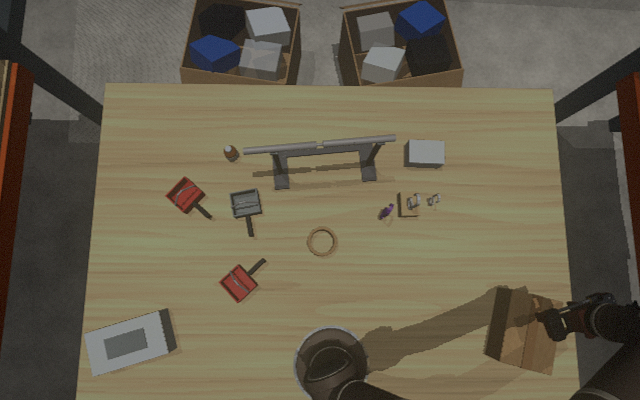

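View pics/wrist0.png

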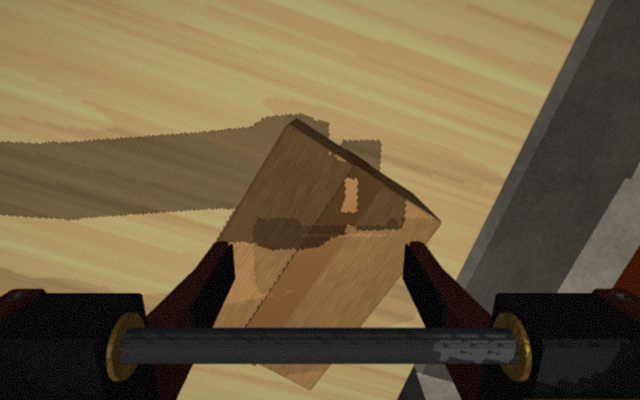

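The scene picture shows the block with the hook at about (257,300), a purple hook at (264,270), a smaller one at (240,328) and a grey bin at (350,190) between red ones. The top picture shows the stand at (320,155).

```bash
cat > h.py <<'E'
from bench import *
import cv2,numpy as np
from scipy.spatial.transform import Rotation as Rot
def cam(n):
    im=get_image(n); f=200/np.tan(np.radians(im["fovy"]/2))
    K=np.array([[f,0,im["cx"]],[0,f,im["cy"]],[0,0,1]]); im["K"]=K
    im["R"]=Rot.from_rotvec(im["rvec"]).as_matrix(); im["t"]=np.array(im["tvec"]); im["P"]=K@np.c_[im["R"],im["t"]]
    return im
def proj(im,p):
    q=im["P"]@np.r_[p,1]; return q[:2]/q[2]
def onz(im,uv,z):
    d=im["R"].T@np.linalg.inv(im["K"])@np.r_[uv,1]; c=-im["R"].T@im["t"]
    return c+d*(z-c[2])/d[2]
def tri(ims,uvs):
    A=[]
    for im,uv in zip(ims,uvs):
        P=im["P"]; A+= [uv[0]*P[2]-P[0],uv[1]*P[2]-P[1]]
    v=np.linalg.svd(np.array(A))[2][-1]; return v[:3]/v[3]
def crop(im,name,r,s):
    x0,y0,x1,y1=r; c=im["pixels"][y0:y1,x0:x1,::-1]
    cv2.imwrite("pics/"+name,cv2.resize(c,None,fx=s,fy=s,interpolation=cv2.INTER_CUBIC))
E
python3 - <<'E'
from h import *
S=cam("scene");T=cam("top")
for n in ["stand","rail_mid","hook","hook_eye","hook_curl","block","bin","bail_mid","bin_handle","bottle","tape_roll","carton"]:
    for c in ["scene","top"]:
        print(n,c,[(round(d["p"],2),np.round(d["point"],1).tolist()) for d in landmark_of(c,n)][:4])
crop(S,"s1.png",(220,235,320,345),5)
crop(T,"t1.png",(370,180,450,230),8)
crop(T,"t2.png",(240,130,400,190),5)
E
```

```text
stand scene []
stand top [(0.42, [248.8, 233.2])]
rail_mid scene [(0.63, [355.7, 184.7])]
rail_mid top [(0.7, [327.4, 143.3])]
hook scene [(0.69, [264.6, 287.1]), (0.65, [242.8, 341.1]), (0.64, [256.8, 309.5])]
hook top [(0.66, [379.8, 214.7]), (0.52, [428.0, 200.1]), (0.45, [404.3, 205.1]), (0.41, [245.6, 206.4])]
hook_eye scene [(0.75, [249.5, 278.9]), (0.7, [260.5, 255.7]), (0.44, [236.9, 314.4])]
hook_eye top [(0.51, [391.6, 208.9]), (0.49, [436.2, 197.2]), (0.41, [418.1, 200.2])]
hook_curl scene [(0.51, [267.7, 286.5]), (0.49, [258.0, 309.2]), (0.47, [240.0, 338.3])]
hook_curl top [(0.66, [246.4, 207.1]), (0.6, [380.8, 211.7]), (0.5, [407.1, 202.1]), (0.41, [431.9, 202.1])]
block scene [(0.79, [254.7, 317.4])]
block top [(0.79, [406.7, 206.0])]
bin scene [(0.91, [351.7, 197.9]), (0.59, [290.6, 175.3]), (0.19, [256.2, 312.5])]
bin top [(0.96, [238.3, 278.6]), (0.83, [189.9, 198.8]), (0.58, [248.3, 208.0])]
bail_mid scene [(0.75, [289.0, 150.9]), (0.72, [354.2, 175.1]), (0.71, [388.3, 146.7])]
bail_mid top [(0.94, [177.5, 193.9]), (0.73, [236.3, 280.8]), (0.64, [241.2, 201.2]), (0.47, [250.6, 234.2])]
bin_handle scene [(0.98, [323.2, 184.0]), (0.94, [362.0, 171.0]), (0.68, [294.2, 184.2])]
bin_handle top [(0.98, [263.2, 261.8]), (0.95, [248.5, 234.2]), (0.86, [204.5, 215.2])]
bottle scene [(0.78, [409.4, 208.1])]
bottle top [(0.65, [231.3, 153.6]), (0.55, [420.1, 156.0])]
tape_roll scene [(0.97, [282.9, 233.2]), (0.68, [252.6, 276.3])]
tape_roll top [(0.87, [318.4, 241.5]), (0.42, [327.6, 144.0])]
carton scene [(0.97, [304.9, 360.3])]
carton top [(0.79, [420.3, 154.6])]
```

View pics/s1.png

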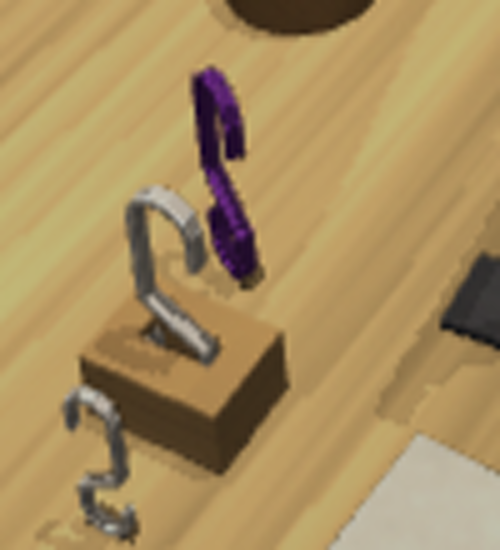

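View pics/t1.png

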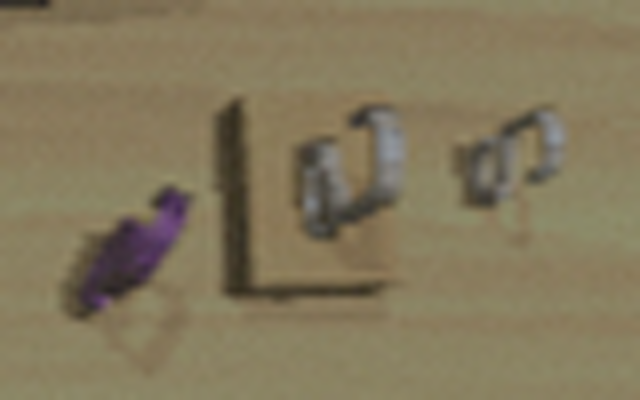

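View pics/t2.png

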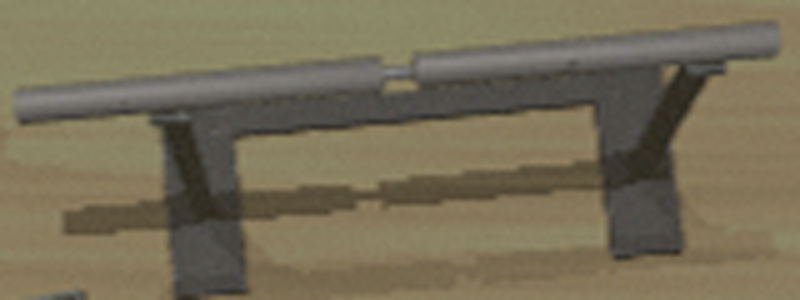

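Candidates for the hook (scene): grey in the block (249,279), a smaller grey one (237,314), a purple one (260,256). The grey hook standing in the block is the larger non-purple one, confirmed in the crop. The notch shows in the top picture near (320,144.6). For the bin (top): grey at (246,205), red at (185,195) and (238,282); the grey one is meant.

```bash
python3 - <<'E'
from h import *
S=cam("scene");T=cam("top")
crop(S,"s2.png",(300,130,425,325),3)
crop(S,"s3.png",(310,150,410,215),8)
crop(T,"t3.png",(220,180,275,245),9)
crop(S,"s4.png",(230,265,290,335),8)
E
```

```text
(no output)
```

View pics/s2.png

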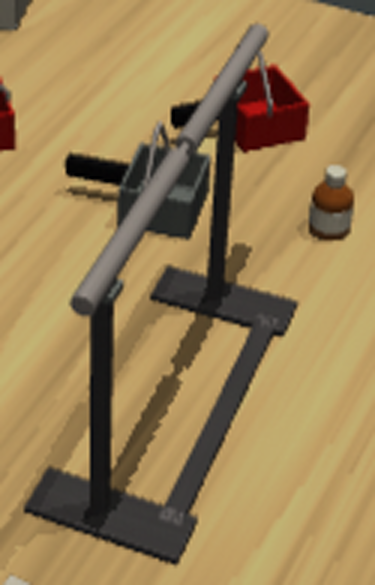

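View pics/s3.png

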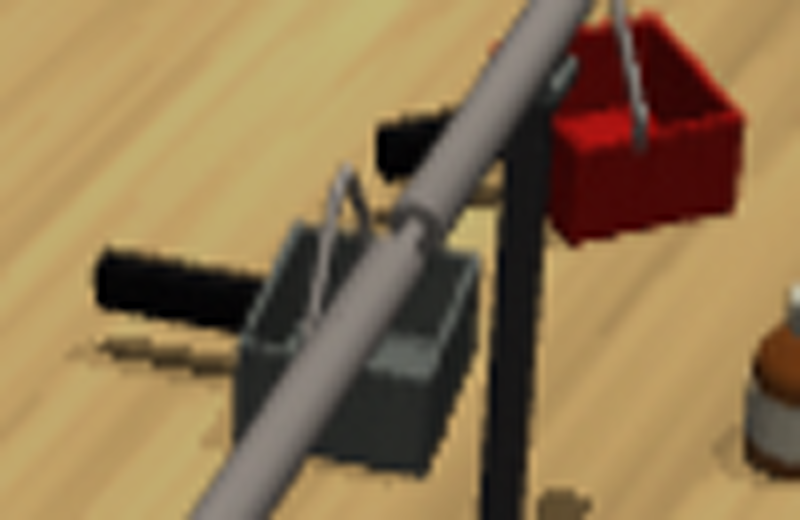

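View pics/t3.png

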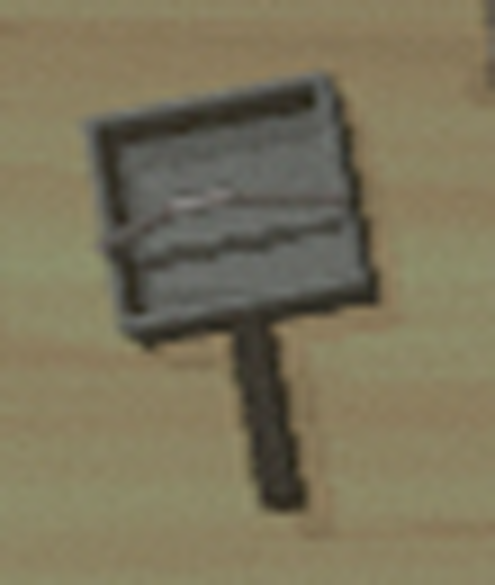

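View pics/s4.png

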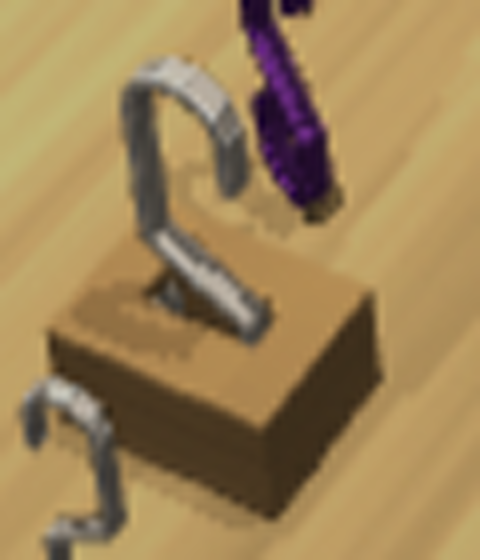

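```bash
python3 - <<'E'
from h import *
S=cam("scene");T=cam("top")
def pr(n,v): print(n,np.round(v,4))
print("block")
a=[onz(S,(230+u/8,265+v/8),.045) for u,v in [(50,335),(268,430),(375,293)]]
for p in a: pr("c",p)
d=a[1]-a[0]; e=a[2]-a[1]; print(np.linalg.norm(d),np.degrees(np.arctan2(d[1],d[0])),np.linalg.norm(e),np.degrees(np.arctan2(e[1],e[0])))
c=(a[0]+a[2])/2; pr("centre",c); pr("eye pred top",proj(T,[c[0],c[1],.13]));pr("eye pred scene",proj(S,[c[0],c[1],.13]))
print("rail")
for n,s,t in [("far/left end",(300+258/3,130+35/3),(240+17/5,130+105/5)),("right end",(300+85/3,130+300/3),(240+778/5,130+40/5)),("notch",(310+412/8,150+230/8),(240+398/5,130+73/5))]:
    pr(n,tri([S,T],[s,t])); pr(" top@.27",onz(T,t,.27)); pr(" scene@.27",onz(S,s,.27))
print("feet corners scene z=.008")
for u,v in [(25,507),(180,560),(198,520),(48,470),(150,293),(280,333),(297,303),(170,268)]: pr("f",onz(S,(300+u/3,130+v/3),.008))
print("feet top")
for u,v in [(175,293),(245,290),(612,252),(682,248)]: pr("ft",onz(T,(240+u/5,130+v/5),.008))
print("bin")
for n,s,t,z in [("bail",(310+345/8,150+170/8),(220+203/9,180+202/9),.105)]:
    pr(n,tri([S,T],[s,t])); pr("",onz(T,t,z))
for n,t,z in [("tl",(90,120),.05),("tr",(330,75),.05),("br",(372,290),.05),("bl",(130,335),.05),("lugtip",(284,505),.048),("lugroot",(250,325),.048)]: pr(n,onz(T,(220+t[0]/9,180+t[1]/9),z))
for n,s,z in [("lugtip",(310+100/8,150+265/8),.048),("bl?",(310+240/8,150+345/8),.05),("tr",(310+478/8,150+258/8),.05),("tl",(310+425/8,150+375/8),.05),("b",(310+298/8,150+220/8),.05)]: pr("S"+n,onz(S,s,z))
for n in ["bottle","tape_roll","carton"]:
    for c,I in (("scene",S),("top",T)):
        for d in landmark_of(c,n)[:1]: pr(n+c,onz(I,d["point"],0))
E
```

```text
block
c [ 0.4836 -0.2905  0.045 ]
c [ 0.562  -0.2866  0.045 ]
c [ 0.5606 -0.2282  0.045 ]
0.07842378189017526 2.8907538010123086 0.058417579110468076 91.36909067811632
centre [ 0.5221 -0.2593  0.045 ]
eye pred top [417.2119 197.3892]
eye pred scene [253.41   280.4169]
rail
far/left end [0.6225 0.2543 0.2667]
 top@.27 [0.6214 0.2536 0.27  ]
 scene@.27 [0.6246 0.2491 0.27  ]
right end [ 0.6653 -0.1621  0.2739]
 top@.27 [ 0.6637 -0.165   0.27  ]
 scene@.27 [ 0.6649 -0.1566  0.27  ]
notch [0.6438 0.0472 0.2731]
 top@.27 [0.6421 0.0454 0.27  ]
 scene@.27 [0.6434 0.053  0.27  ]
feet corners scene z=.008
f [ 0.6067 -0.1566  0.008 ]
f [ 0.7466 -0.1411  0.008 ]
f [ 0.7415 -0.0961  0.008 ]
f [ 0.6029 -0.111   0.008 ]
f [0.574  0.1427 0.008 ]
f [0.7115 0.1525 0.008 ]
f [0.7092 0.2016 0.008 ]
f [0.5743 0.1877 0.008 ]
feet top
ft [0.5693 0.1901 0.008 ]
ft [0.5719 0.1427 0.008 ]
ft [ 0.6009 -0.1074  0.008 ]
ft [ 0.6042 -0.1554  0.008 ]
bin
bail [0.5078 0.282  0.1094]
 [0.5053 0.2806 0.105 ]
tl [0.5438 0.3324 0.05  ]
tr [0.5613 0.2461 0.05  ]
br [0.4825 0.2286 0.05  ]
bl [0.4654 0.315  0.05  ]
lugtip [0.4048 0.2581 0.048 ]
lugroot [0.4696 0.2724 0.048 ]
Slugtip [0.4143 0.2544 0.048 ]
Sbl? [0.4913 0.2321 0.05  ]
Str [0.5487 0.3322 0.05  ]
Stl [0.564  0.2505 0.05  ]
Sb [0.4718 0.3201 0.05  ]
bottlescene [0.7005 0.3402 0.    ]
bottletop [0.69   0.3394 0.    ]
tape_rollscene [0.3885 0.0361 0.    ]
tape_rolltop [0.3855 0.0426 0.    ]
cartonscene [ 0.6922 -0.3117  0.    ]
cartontop [ 0.6942 -0.3135  0.    ]
```

```bash
cat >> h.py <<'E'
def go(pos,yaw=None,s=None):
    """print the shift (tool axes, 0.1 m units) and turn (tool axes, 30 deg units) from the present pose"""
    s=s or observe(); R=Rot.from_euler("xyz",s["eef_rot"],degrees=True)
    d=R.inv().apply(np.array(pos)-s["tcp_pos"])/0.1
    out=[np.round(d,3).tolist()]
    if yaw is not None:
        T=Rot.from_euler("xyz",[-90,0,yaw],degrees=True)
        out.append(np.round(np.degrees((R.inv()*T).as_rotvec())/30,3).tolist())
    print("t",round(s["time"],2),"tcp",np.round(s["tcp_pos"],4),np.round(s["eef_rot"],1),"F",np.round(s["contact_force"],2),"w",round(s["grip_width"],4),"->",out)
E
python3 - <<'E'
from h import *
S=cam("scene");T=cam("top")
print(tri([S,T],[(249.5,278.9),(418.1,200.2)]))
print(onz(S,(249.5,278.9),.13),onz(T,(418.1,200.2),.13))
# hook apex edges: scene crop
go([0.52,-0.262,0.26],-88)
E
```

```text
[ 0.51277292 -0.26138163  0.1320917 ]
[ 0.51127995 -0.2600451   0.13      ] [ 0.51334712 -0.26180179  0.13      ]
t 2.05 tcp [ 0.1947 -0.5939  0.1962] [ -90.     0.  -161.8] F [-0.79  0.68  0.1 ] w 0.088 -> [[-4.125, -0.638, -2.14], [-0.0, -2.462, 0.0]]
```

>>> move_arm(series=[[-0.5,-0.3,-0.25,0,0,0,0],[-1,-0.6,-0.5,0,0,0,0],[-1,-0.6,-0.5,0,0,0,0]])

```text
time: 2.35
tcp_pos: [0.2775, -0.5131, 0.2581]
eef_rot: [-89.9, 0.1, -161.7]
contact_force: [0.0, 0.7, 0.1]
grip_width: 0.0877
```

>>> move_arm(series=[[-0.5,0,-0.25,0,0,0,0],[-1,0,-0.5,0,0,0,0],[-1,0,-0.5,0,0,0,0]])

```text
time: 2.65
tcp_pos: [0.3585, -0.4317, 0.2566]
eef_rot: [-90.0, 0.2, -161.4]
contact_force: [0.2, -0.3, 0.5]
grip_width: 0.088
```

>>> move_arm(series=[[-0.5,0,-0.25,0,-0.25,0,0],[-1,0,-0.5,0,-0.5,0,0],[-1,0,-0.5,0,-0.75,0,0],[-1,0,-0.5,0,-1,0,0],[-1,0,-0.5,0,-1,0,0]])

```text
time: 3.15
tcp_pos: [0.4332, -0.3578, 0.2561]
eef_rot: [-90.0, -0.0, -131.7]
contact_force: [0.8, -0.7, 0.1]
grip_width: 0.0879
```

```bash
python3 - <<'E'
from h import *
go([0.515,-0.262,0.26],-88)
E
```

```text
t 3.15 tcp [ 0.4332 -0.3578  0.2561] [ -90.    -0.  -131.7] F [ 0.75 -0.71  0.12] w 0.0879 -> [[-1.26, -0.039, -0.026], [0.0, -1.456, 0.0]]
```

>>> move_arm(series=[[-0.35,0,0,0,-0.28,0,0],[-0.7,0,0,0,-0.56,0,0],[-1,0,0,0,-0.84,0,0],[-1,0,0,0,-1,0,0],[-1,0,0,0,-1,0,0]])

```text
time: 3.65
tcp_pos: [0.4997, -0.2836, 0.256]
eef_rot: [-90.0, -0.0, -102.0]
contact_force: [-0.8, 0.2, -0.3]
grip_width: 0.0881
```

```bash
python3 - <<'E'
from h import *
go([0.515,-0.262,0.26],-88)
E
```

```text
t 3.65 tcp [ 0.4997 -0.2836  0.256 ] [ -90.   -0. -102.] F [-0.8   0.17 -0.31] w 0.0881 -> [[-0.243, -0.04, 0.105], [0.001, -0.466, 0.0]]
```

>>> move_arm(series=[[-0.15,0,0.05,0,-0.23,0,0],[-0.24,0,0.1,0,-0.47,0,0],[-0.24,0,0.1,0,-0.47,0,0]])

```text
time: 3.95
tcp_pos: [0.5145, -0.2621, 0.2561]
eef_rot: [-90.0, 0.0, -87.9]
contact_force: [0.2, 0.3, -0.2]
grip_width: 0.0879
```

```bash
python3 - <<'E'
from h import *
W=cam("wrist");go([0.515,-0.262,0.26],-88)
cv2.imwrite("pics/w1.png",W["pixels"][:,:,::-1])
for z in (.13,): print(proj(W,[.513,-.262,z]))
print(-W["R"].T@W["t"], W["R"][2])
E
```

```text
t 4.0 tcp [ 0.5139 -0.263   0.2561] [-90.   -0.  -88.2] F [ 0.41 -0.32  0.44] w 0.0878 -> [[-0.009, -0.039, 0.011], [0.0, -0.006, 0.0]]
[317.28013533 187.6958606 ]
[ 0.5110959  -0.18327789  0.44399863] [ 0.01091784 -0.28958722 -0.95708936]
```

View pics/w1.png

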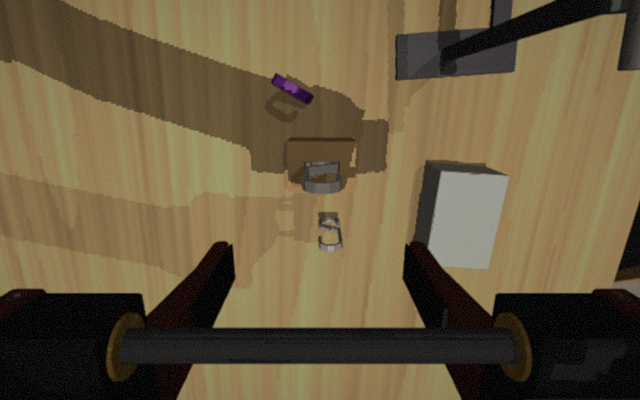

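The wrist picture shows the block at (320,160), the big hook's arch at (322,185), the small hook at (330,232) and the purple one at (292,90).

```bash
python3 - <<'E'
from h import *
W=cam("wrist")
import pickle
pickle.dump(W,open("w1.pkl","wb"))
crop(W,"w2.png",(270,120,370,260),4)
E
```

```text
(no output)
```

View pics/w2.png

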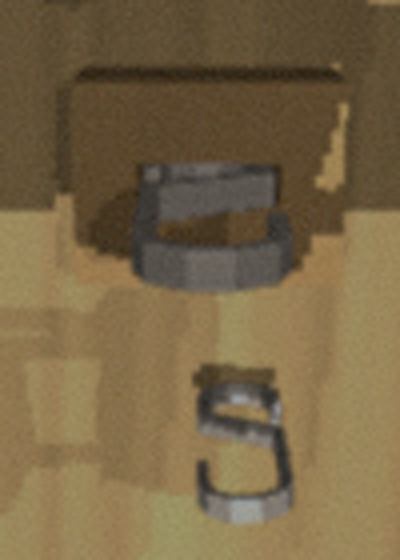

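```bash
python3 - <<'E'
from h import *
import pickle
W=pickle.load(open("w1.pkl","rb"))
q=lambda u,v:(270+u/4,120+v/4)
print("apex",onz(W,q(212,270),.1485))
print("L,R at eye",onz(W,q(132,250),.13),onz(W,q(293,247),.13))
print("block far corners",onz(W,q(78,77),.045),onz(W,q(344,77),.045))
go([0.518,-0.2635,0.20],-88)
E
```

```text
apex [ 0.51739775 -0.25792104  0.1485    ]
L,R at eye [ 0.49892871 -0.25831113  0.13      ] [ 0.53653158 -0.25642998  0.13      ]
block far corners [ 0.47928819 -0.22808455  0.045     ] [ 0.55546558 -0.2257276   0.045     ]
t 4.05 tcp [ 0.5137 -0.2634  0.2561] [-90.   -0.  -88.2] F [0.41 0.62 0.32] w 0.0879 -> [[0.002, 0.561, 0.044], [0.001, -0.007, 0.001]]
```

>>> move_arm(series=[[-0.025,0.4,0.04,0,0,0,0.2],[-0.05,0.8,0.04,0,0,0,0.2],[-0.05,0.9,0.04,0,0,0,0.2],[-0.05,0.9,0.04,0,0,0,0.2]])

```text
time: 4.45
tcp_pos: [0.5168, -0.2575, 0.165]
eef_rot: [-90.2, 0.1, -88.0]
contact_force: [-0.0, -0.1, -0.1]
grip_width: 0.0703
```

```bash
python3 - <<'E'
from h import *
W=cam("wrist")
crop(W,"w3.png",(200,140,440,400),3)
go([0.5175,-0.2585,0.107],-88)
E
```

```text
t 4.5 tcp [ 0.5181 -0.2578  0.1667] [-90.   -0.  -87.9] F [0.99 0.03 0.58] w 0.0703 -> [[0.007, 0.597, -0.006], [0.001, 0.002, 0.0]]
```

View pics/w3.png

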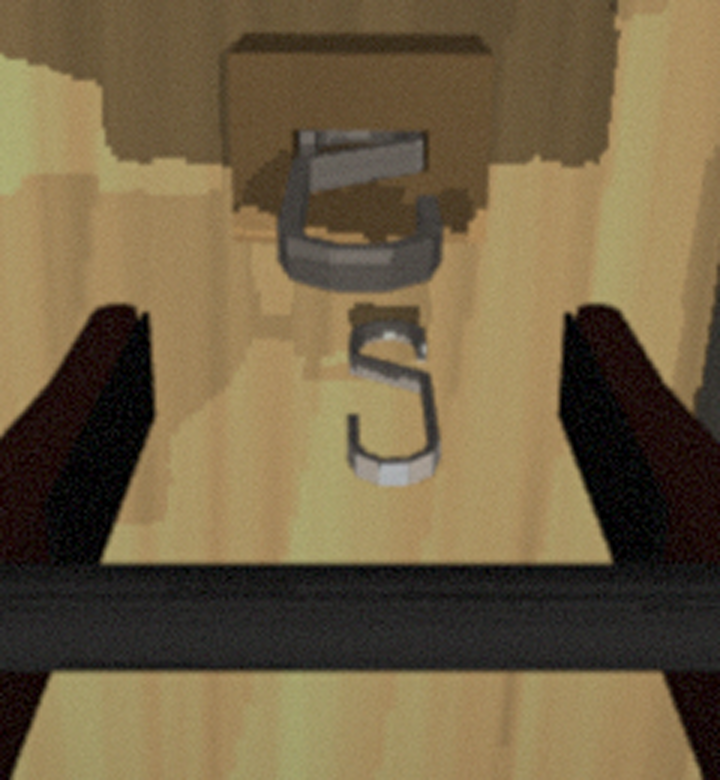

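The picture shows the hook (crop 280–440) centred between the fingertips (153 and 562).

>>> move_arm(series=[[0,0.3,0,0,0,0,0.3],[0,0.6,0,0,0,0,0.3],[0,0.6,0,0,0,0,0.3]])

```text
time: 4.8
tcp_pos: [0.517, -0.2571, 0.105]
eef_rot: [-90.2, 0.1, -87.9]
contact_force: [-0.9, 0.4, -0.2]
grip_width: 0.0616
```

```bash
python3 - <<'E'
from h import *
W=cam("wrist")
crop(W,"w4.png",(200,140,440,400),3)
S=cam("scene"); crop(S,"s5.png",(220,250,300,340),7)
go([0.5175,-0.2585,0.107],-88)
E
```

```text
t 4.9 tcp [ 0.5192 -0.2575  0.1081] [-89.9  -0.1 -87.8] F [0.07 0.44 0.66] w 0.0612 -> [[0.009, 0.011, -0.018], [-0.003, 0.006, 0.002]]
```

View pics/w4.png

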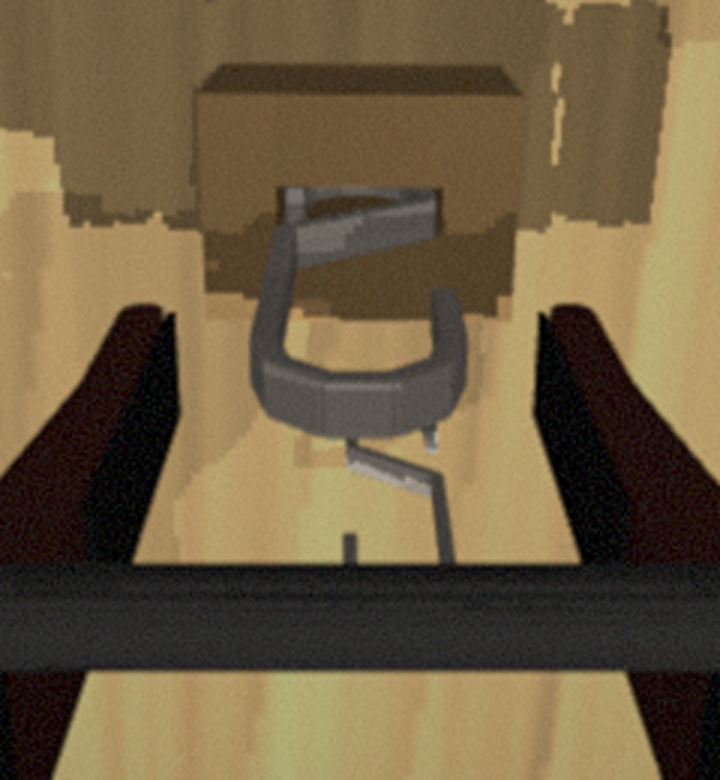

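View pics/s5.png

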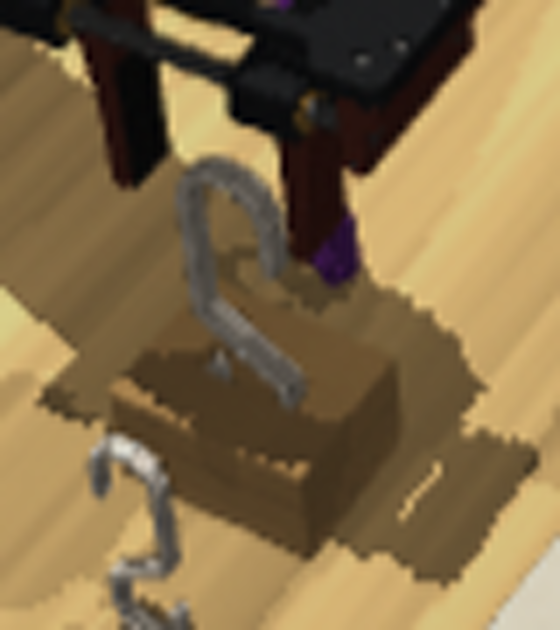

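```bash
python3 - <<'E'
from h import *
W=cam("wrist");S=cam("scene")
print("scam",-S["R"].T@S["t"])
pw=lambda p:np.round((proj(W,p)-[200,140])*3)
ps=lambda p:np.round((proj(S,p)-[220,250])*7)
s=observe();print(s["tcp_pos"])
R=Rot.from_euler("xyz",s["eef_rot"],degrees=True)
for x in (-.01,.01):
  for z in (-.0306,.0306):
    p=s["tcp_pos"]+R.apply([x,0,z]); print("pad",x,z,np.round(p,4),pw(p),ps(p))
hx=np.array([.5175,-.2575,.01]); Rh=Rot.from_euler("z",1.8,degrees=True)
for q in [(.016,-.005,.098),(.016,.005,.098),(0,-.005,.1385),(0,.005,.1385),(.016,-.005,.04),(-.016,-.005,.062),(-.016,.005,.062),(-.0185,-.005,.12),(.0185,-.005,.12)]:
    p=hx+Rh.apply(q); print("hook",q,pw(p),ps(p))
E
```

```text
scam [ 1.03755951 -0.82791     0.9525962 ]
[ 0.51977423 -0.25753712  0.10864895]
pad -0.01 -0.0306 [ 0.4888 -0.2487  0.1085] [202. 254.] [180. 200.]
pad -0.01 0.0306 [ 0.55   -0.2464  0.1087] [519. 254.] [330. 262.]
pad 0.01 -0.0306 [ 0.4896 -0.2687  0.1086] [207. 349.] [146. 239.]
pad 0.01 0.0306 [ 0.5507 -0.2663  0.1088] [515. 348.] [297. 302.]
hook (0.016, -0.005, 0.098) [430. 324.] [263. 276.]
hook (0.016, 0.005, 0.098) [431. 277.] [280. 256.]
hook (0, -0.005, 0.1385) [348. 427.] [212. 176.]
hook (0, 0.005, 0.1385) [348. 371.] [229. 156.]
hook (0.016, -0.005, 0.04) [413. 229.] [278. 389.]
hook (-0.016, -0.005, 0.062) [280. 259.] [196. 313.]
hook (-0.016, 0.005, 0.062) [280. 218.] [212. 293.]
hook (-0.0185, -0.005, 0.12) [244. 374.] [172. 195.]
hook (0.0185, -0.005, 0.12) [453. 375.] [263. 234.]
```

```bash
python3 - <<'E'
from h import *
S=cam("scene"); crop(S,"s6.png",(215,230,285,300),8)
W=cam("wrist"); crop(W,"w5.png",(0,200,640,400),1.25)
E
```

```text
(no output)
```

View pics/s6.png

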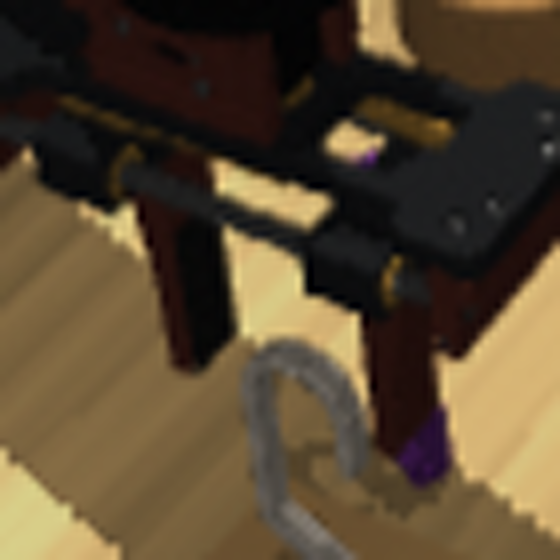

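View pics/w5.png

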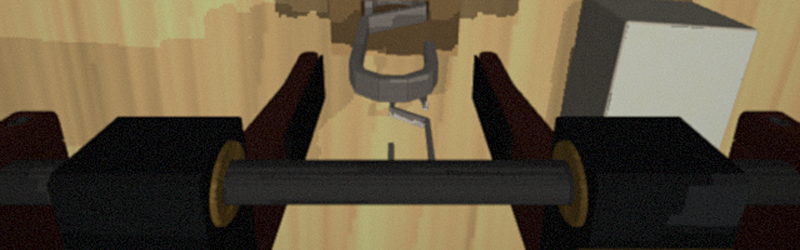

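The hook model projects well, but the visible fingertips sit about 28 mm higher than the reported TCP. I'll settle this with a gentle touch on the block top (fingers spread 61 mm straddle the slot).

>>> move_arm(series=[[0,0.2,0,0,0,0,0.3],[0,0.4,0,0,0,0,0.3],[0,0.5,0,0,0,0,0.3],[0,0.54,0,0,0,0,0.3],[0,0.57,0,0,0,0,0.3]])

```text
time: 5.6
tcp_pos: [0.5187, -0.2569, 0.0496]
eef_rot: [-90.0, -0.0, -87.7]
contact_force: [0.7, -0.3, -0.8]
grip_width: 0.0614
```

```bash
python3 - <<'E'
from h import *
S=cam("scene"); crop(S,"s7.png",(215,240,295,330),7)
go([0.519,-0.2575,0.05],-88)
E
```

```text
t 5.65 tcp [ 0.5186 -0.2569  0.0493] [-90.   -0.  -87.7] F [0.42 0.29 0.28] w 0.0614 -> [[0.006, -0.007, 0.004], [-0.001, 0.008, 0.0]]
```

View pics/s7.png

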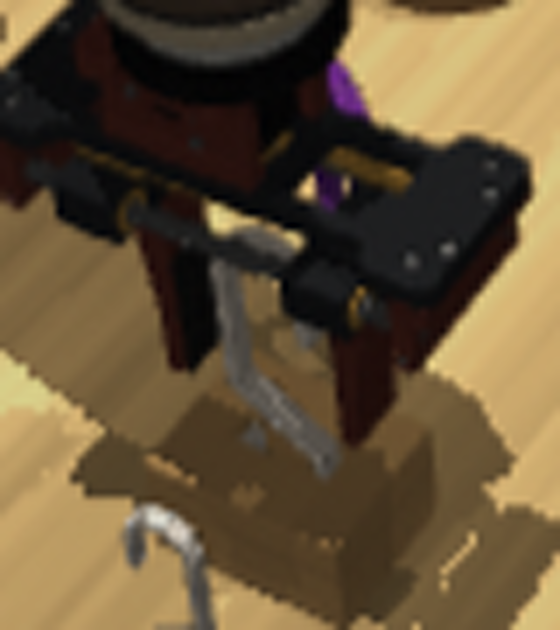

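Still no force at 49 mm. The fingertips (s7 at (180,370) and (350,445)) appear above the block top; I'll feel further down.

>>> move_arm(series=[[0,0.03,0,0,0,0,0.3],[0,0.06,0,0,0,0,0.3]])

```text
time: 5.85
tcp_pos: [0.5187, -0.257, 0.0436]
eef_rot: [-89.9, -0.0, -87.8]
contact_force: [0.5, -0.5, -0.5]
grip_width: 0.0615
```

>>> move_arm(series=[[0,0.03,0,0,0,0,0.3],[0,0.06,0,0,0,0,0.3]])

```text
time: 6.05
tcp_pos: [0.5183, -0.2569, 0.0371]
eef_rot: [-90.0, -0.0, -87.8]
contact_force: [0.8, 0.4, -0.1]
grip_width: 0.0614
```

No contact at a reported 37 mm although the block top is at 45 mm: the true fingertips are really higher than reported. I stop here (the gripper's body nears the hook top) and fit the offset from the pictures.

>>> move_arm(series=[[0,-0.3,0,0,0,0,0.3],[0,-0.5,0,0,0,0,0.3],[0,-0.5,0,0,0,0,0.3]])

```text
time: 6.35
tcp_pos: [0.5201, -0.2575, 0.0897]
eef_rot: [-89.8, -0.1, -87.8]
contact_force: [0.3, -0.8, 0.4]
grip_width: 0.0616
```

```bash
python3 - <<'E'
from h import *
from scipy.optimize import least_squares
S=cam("scene"); W=cam("wrist"); T=cam("top"); s=observe(); print(s["tcp_pos"],s["grip_width"])
W2=cam("wrist")
crop(W,"w6.png",(200,180,440,380),3.3); crop(S,"s8.png",(215,230,285,300),8); crop(T,"t4.png",(360,150,470,250),6)
import pickle; pickle.dump((S,W,T,s),open("m.pkl","wb"))
E
```

```text
[ 0.51777384 -0.25678024  0.08644241] 0.061513381799524564
```

View pics/w6.png

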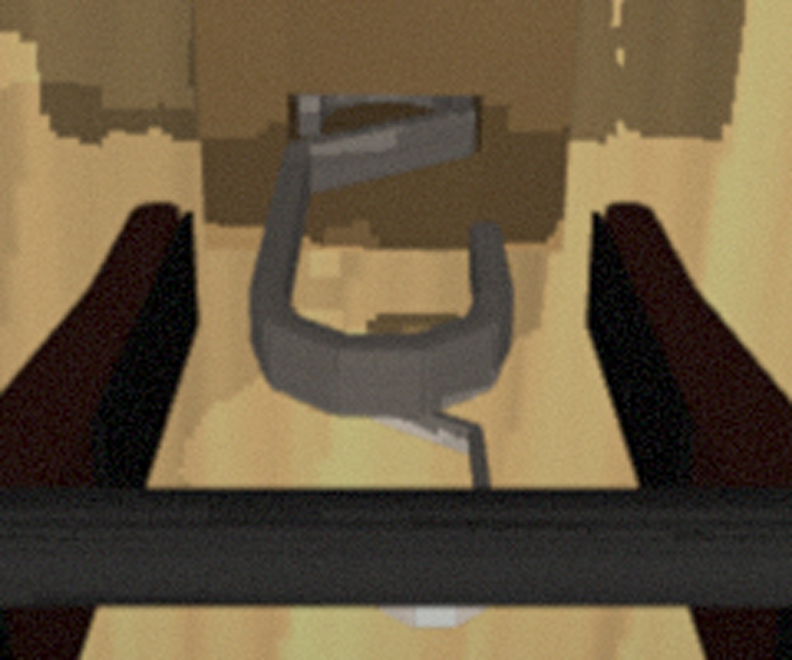

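View pics/s8.png

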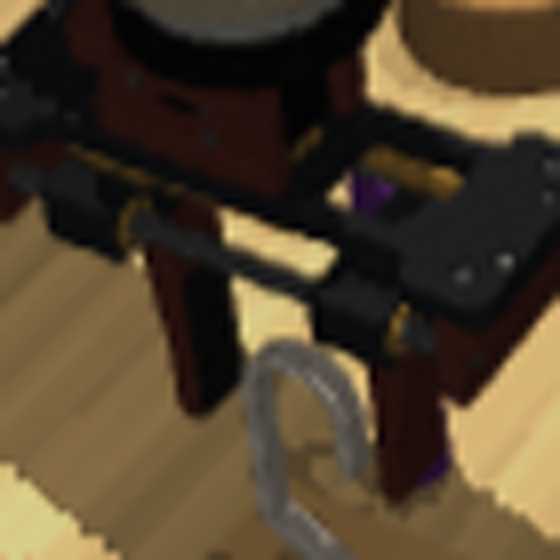

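View pics/t4.png

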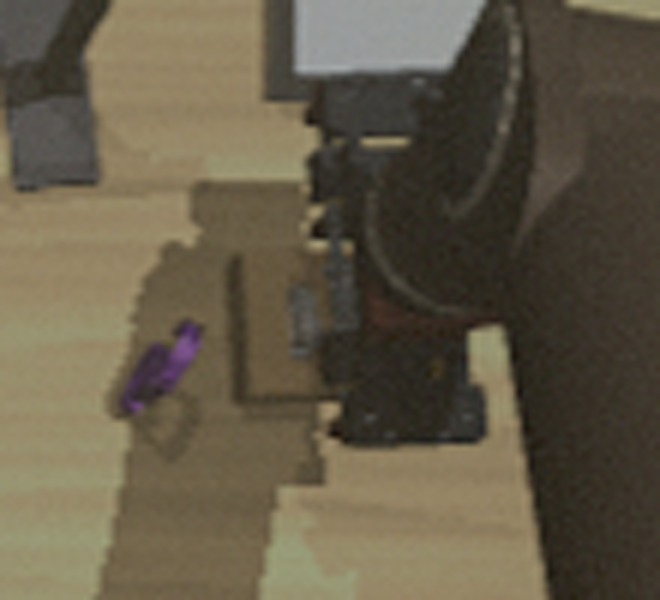

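```bash
python3 - <<'E'
from h import *
from scipy.optimize import least_squares
import pickle
S,W,T,s=pickle.load(open("m.pkl","rb"))
R=Rot.from_euler("xyz",s["eef_rot"],degrees=True); g=s["grip_width"]/2
obs=[]
w=lambda u,v:(200+u/3.3,180+v/3.3); q=lambda u,v:(215+u/8,230+v/8)
P={"Lf":(-1,-1),"Ln":(1,-1),"Rf":(-1,1),"Rn":(1,1)}
O=[(W,"Lf",w(190,212)),(W,"Ln",w(197,325)),(W,"Rf",w(596,212)),(W,"Rn",w(588,325)),(S,"Ln",q(200,415)),(S,"Lf",q(243,380)),(S,"Rn",q(388,500))]
def f(p,full=False,O=O):
    r=[]
    for I,n,uv in O:
        a,b=P[n]; X=s["tcp_pos"]+R.apply([p[0]+a*p[3],p[1],p[2]+b*g]); r+=list(proj(I,X)-uv)
    return r
for sub in (O,O[:4],O[4:6]):
    if len(sub)<4:
        sol=least_squares(lambda p:f(np.r_[p,.01],O=sub),[0,0,0])
    else: sol=least_squares(f,[0,0,0,.01],kwargs=dict(O=sub))
    print(np.round(sol.x*1000,1),np.round(sol.fun,1))
E
```

```text
[  1.  -28.9   1.2   9.7] [ 0.8  0.2  0.6  0.2 -0.7 -0.1 -0.1 -0.2  0.2  0.1 -0.4 -1.  -1.5 -1.3]
[  0.3 -30.3   1.1   9.6] [ 0.1  0.1 -0.1  0.2 -0.3 -0.2  0.3 -0.2]
[-49.8  44.8 -44.1] [ 0.4  0.4 -0.4 -0.4]
```

The fit is consistent in both cameras: the real fingertips end 29 mm above the reported TCP (residuals about 1 px). I'll apply that offset throughout.

>>> move_arm(series=[[0,0.08,0.01,0,0,0,0.3],[0,0.08,0.01,0,0,0,0.5],[0,0.08,0.01,0,0,0,0.7],[0,0.08,0.01,0,0,0,0.7],[0,0.08,0.01,0,0,0,0.7]], squeeze=20)

```text
time: 7.05
tcp_pos: [0.5193, -0.2567, 0.0791]
eef_rot: [-90.0, 0.0, -87.7]
contact_force: [-0.1, -0.4, -0.6]
grip_width: 0.0375
```

```bash
python3 - <<'E'
from h import *
W=cam("wrist"); crop(W,"w7.png",(200,140,440,380),3)
S=cam("scene"); crop(S,"s9.png",(215,240,285,320),8)
go([0.519,-0.2575,0.2],-88)
E
```

```text
t 7.15 tcp [ 0.5192 -0.2568  0.0791] [-90.   -0.  -87.8] F [ 0.24 -0.29 -1.12] w 0.0381 -> [[0.007, -1.209, -0.003], [0.0, 0.008, 0.0]]
```

View pics/w7.png

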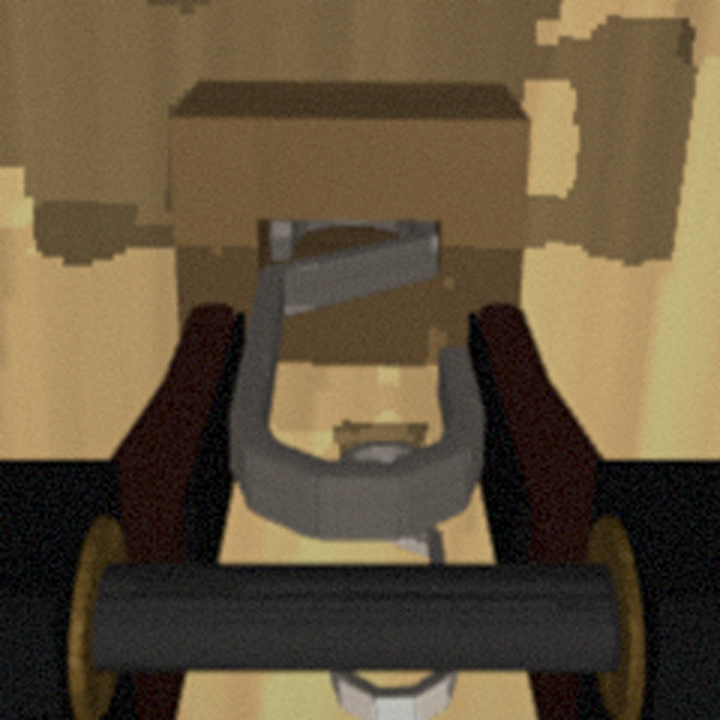

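View pics/s9.png

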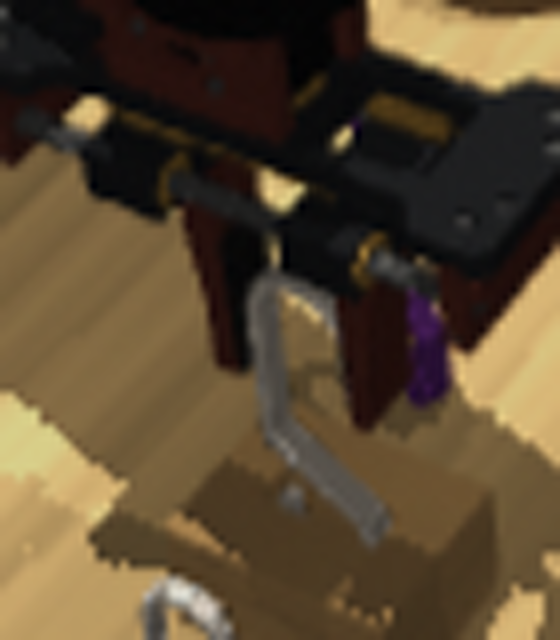

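The hook is gripped (opening 38.1 mm), and the fingertips are level with the tip leg. Lifting.

>>> move_arm(series=[[0,-0.1,0,0,0,0,0.7],[0,-0.4,0,0,0,0,0.7],[0,-0.8,0,0,0,0,0.7],[0,-0.9,0,0,0,0,0.7]])

```text
time: 7.55
tcp_pos: [0.5216, -0.2573, 0.1741]
eef_rot: [-89.7, -0.2, -87.7]
contact_force: [0.2, -0.0, -0.8]
grip_width: 0.0378
```

>>> move_arm(series=[[0,-0.4,0,0,0,0,0.7],[0,-0.8,0,0,0,0,0.7],[0,-0.9,0,0,0,0,0.7]])

```text
time: 7.85
tcp_pos: [0.521, -0.2572, 0.2639]
eef_rot: [-89.7, -0.2, -87.7]
contact_force: [0.9, 0.1, -0.3]
grip_width: 0.0379
```

```bash
python3 - <<'E'
from h import *
go([0.586,0.020,0.259],-84.1)
E
```

```text
t 7.85 tcp [ 0.521  -0.2572  0.2639] [-89.7  -0.2 -87.7] F [ 0.95  0.1  -0.3 ] w 0.0379 -> [[-2.744, 0.045, 0.758], [-0.011, -0.121, 0.006]]
```

>>> move_arm(series=[[-0.3,0,0.08,0,0,0,0.7],[-0.6,0,0.16,0,-0.06,0,0.7],[-1,0.02,0.25,0,-0.12,0,0.7],[-1,0.02,0.25,0,-0.12,0,0.7]])

```text
time: 8.25
tcp_pos: [0.5409, -0.149, 0.2567]
eef_rot: [-90.0, 0.2, -83.6]
contact_force: [0.8, 0.9, -1.2]
grip_width: 0.0381
```

>>> move_arm(series=[[-0.3,0,0.07,0,0,0,0.7],[-0.7,0,0.15,0,0,0,0.7],[-1,0,0.2,0,0,0,0.7],[-1,0,0.2,0,0,0,0.7]])

```text
time: 8.65
tcp_pos: [0.5497, -0.049, 0.2568]
eef_rot: [-90.0, 0.1, -83.8]
contact_force: [-0.5, 0.3, -1.3]
grip_width: 0.0377
```

```bash
python3 - <<'E'
from h import *
go([0.586,0.020,0.259],-84.1)
E
```

```text
t 8.65 tcp [ 0.5497 -0.049   0.2568] [-90.    0.1 -83.8] F [-0.48  0.27 -1.33] w 0.0377 -> [[-0.646, -0.021, 0.436], [0.0, 0.012, -0.004]]
```

>>> move_arm(series=[[-0.3,-0.02,0.2,0,0,0,0.7],[-0.6,-0.02,0.4,0,0.01,0,0.7],[-0.65,-0.02,0.43,0,0.01,0,0.7],[-0.65,-0.02,0.43,0,0.01,0,0.7]])

```text
time: 9.05
tcp_pos: [0.586, 0.0152, 0.2582]
eef_rot: [-90.1, 0.0, -84.3]
contact_force: [-0.3, -0.3, -0.4]
grip_width: 0.0379
```

```bash
python3 - <<'E'
from h import *
W=cam("wrist"); cv2.imwrite("pics/w8.png",W["pixels"][:,:,::-1])
S=cam("scene"); crop(S,"s10.png",(270,90,420,240),5)
T=cam("top"); crop(T,"t5.png",(250,110,400,220),5)
go([0.646,0.026,0.259],-84.1)
import pickle; pickle.dump((S,W,T,observe()),open("m2.pkl","wb"))
E
```

```text
t 9.2 tcp [0.5857 0.0126 0.2587] [-90.1  -0.1 -84.6] F [ 0.06 -0.41 -1.31] w 0.0379 -> [[-0.076, -0.004, 0.613], [0.002, -0.015, 0.002]]
```

View pics/w8.png

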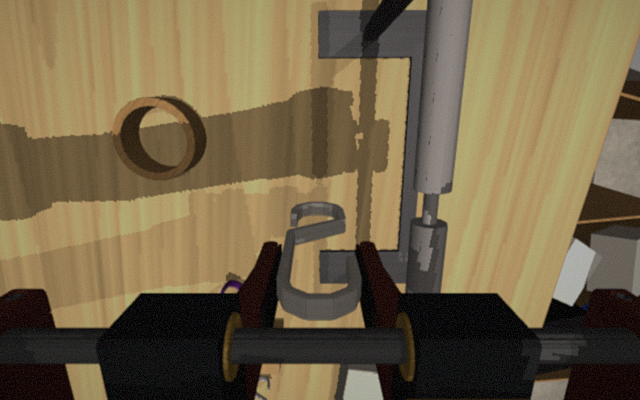

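View pics/s10.png

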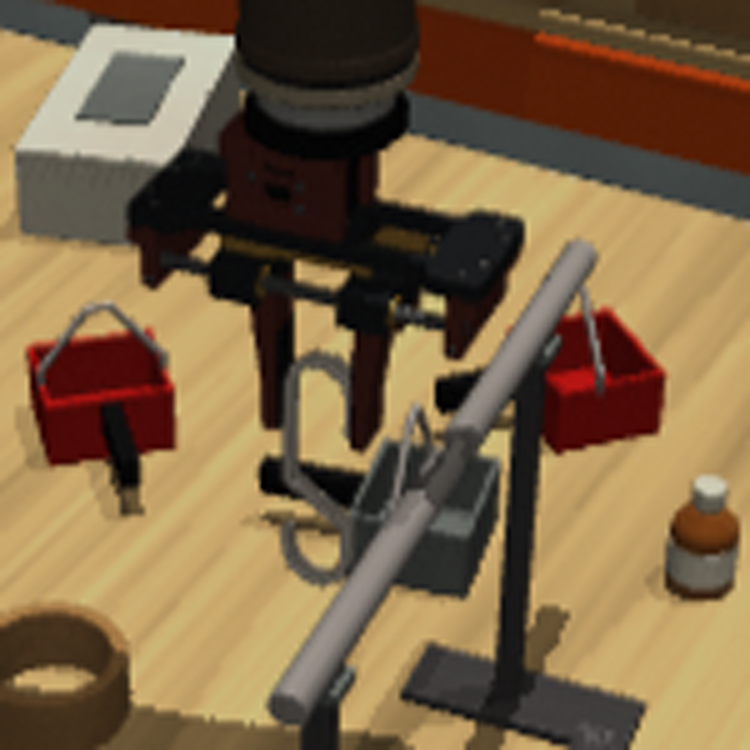

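View pics/t5.png

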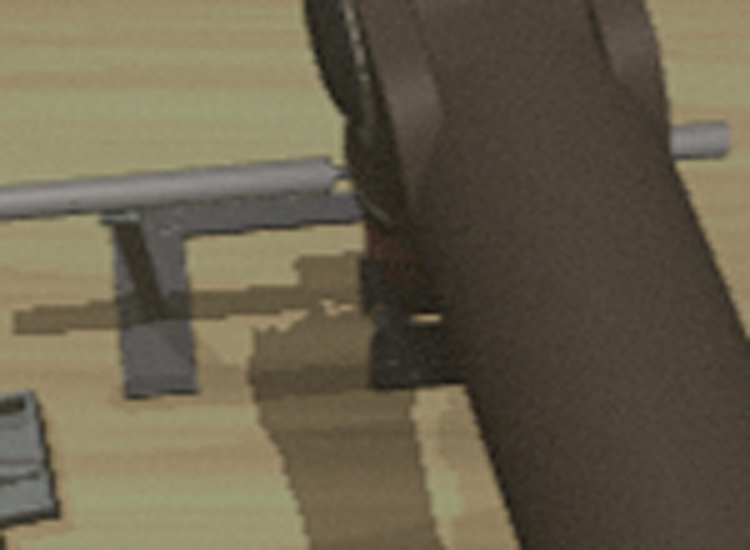

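The wrist picture shows the hook held upright (277–360, 205–318), and the rail with the notch at about (430,206).

```bash
python3 - <<'E'
from h import *
import pickle
S,W,T,s=pickle.load(open("m2.pkl","rb"))
print("notch wrist",onz(W,(430.5,192),.27),onz(W,(430,206),.27),onz(W,(430,220),.27))
print("rail dir", onz(W,(446,0),.27))
print("notch scene",onz(S,(270+437/5,90+475/5),.27))
print("hook apex W",onz(W,(319,302),.328), "tcp",s["tcp_pos"],s["eef_rot"])
crop(W,"w9.png",(380,150,480,320),4)
R=Rot.from_euler("z",5.87,degrees=True)
o=np.array([s["tcp_pos"][0],s["tcp_pos"][1],s["tcp_pos"][2]-.069])
for q in [(0,0,.1385),(.016,0,.098),(-.016,0,.062),(.016,0,.04),(0,0,0),(-.016,0,.03)]:
    p=o+R.apply(q); print(q,np.round((proj(S,p)-[270,90])*5),np.round(proj(W,p)))
E
```

```text
notch wrist [0.64138604 0.05319627 0.27      ] [0.64260449 0.04552756 0.27      ] [0.64412318 0.03769381 0.27      ]
rail dir [0.63114196 0.14259014 0.27      ]
notch scene [0.64624794 0.02402873 0.27      ]
hook apex W [0.58550257 0.01824033 0.328     ] tcp [0.58573681 0.01262877 0.25869445] [-9.00568184e+01 -6.04381687e-02 -8.45607128e+01]
(0, 0, 0.1385) [319. 354.] [318. 315.]
(0.016, 0, 0.098) [348. 430.] [350. 267.]
(-0.016, 0, 0.062) [289. 474.] [292. 240.]
(0.016, 0, 0.04) [347. 524.] [342. 227.]
(0, 0, 0) [317. 577.] [318. 209.]
(-0.016, 0, 0.03) [289. 524.] [296. 222.]
```

View pics/w9.png

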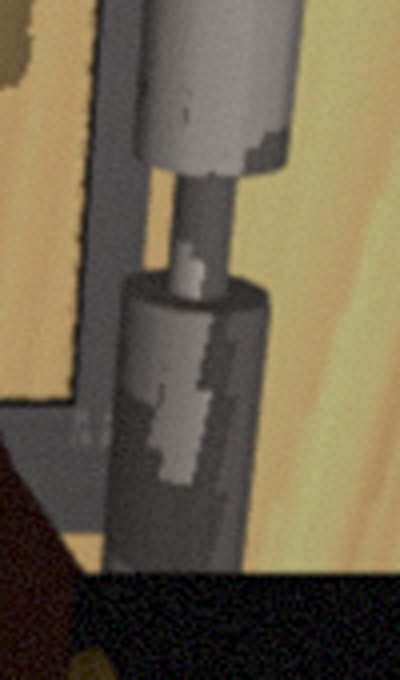

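Notch fixed at about (0.6426, 0.0455) from wrist and top. Now moving in under the tip, about 25 mm short (–y) of the notch.

>>> move_arm(series=[[0,0,0.2,0,0,0,0.7],[0,0,0.35,0,0,0,0.7],[0,0,0.5,0,0,0,0.7],[0,0,0.59,0,0,0,0.7],[0,0,0.59,0,0,0,0.7]])

```text
time: 9.7
tcp_pos: [0.6453, 0.0192, 0.2586]
eef_rot: [-90.0, -0.0, -84.5]
contact_force: [-0.2, -0.3, -0.7]
grip_width: 0.0378
```

```bash
python3 - <<'E'
from h import *
go([0.645,0.019,0.259],-84.1)
W=cam("wrist"); cv2.imwrite("pics/w10.png",W["pixels"][:,:,::-1])
S=cam("scene"); crop(S,"s11.png",(300,120,420,230),6)
E
```

```text
t 9.7 tcp [0.6453 0.0192 0.2586] [-90.   -0.  -84.5] F [-0.25 -0.31 -0.68] w 0.0378 -> [[0.001, -0.004, -0.003], [0.001, -0.015, 0.0]]
```

View pics/w10.png

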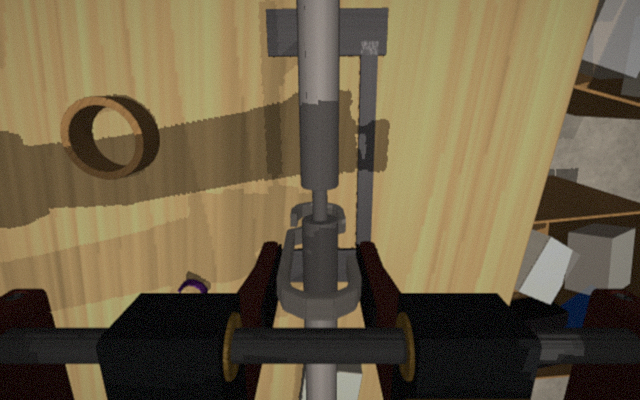

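View pics/s11.png

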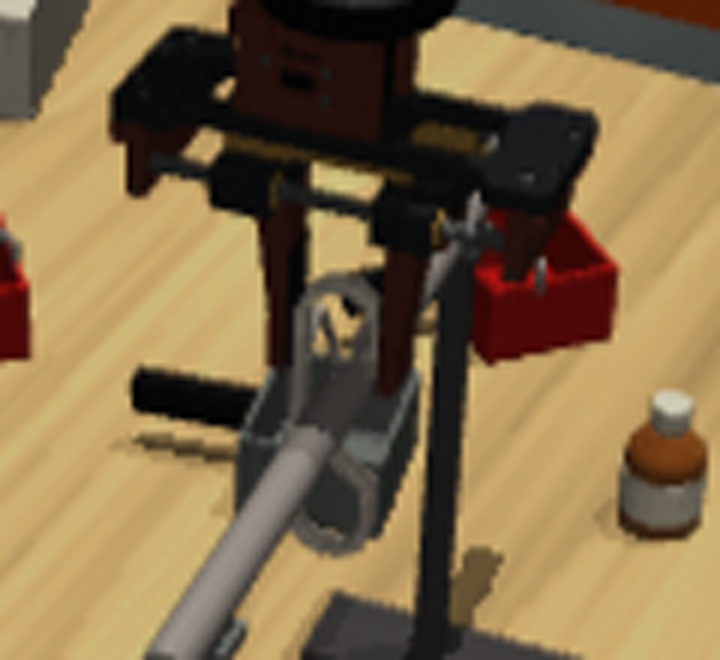

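The rail (303–337) runs through the hook's opening, centred (hook 277–360), in both views. Lowering until it touches.

>>> move_arm(series=[[0,0.15,0,0,0,0,0.7],[0,0.3,0,0,0,0,0.7],[0,0.36,0,0,0,0,0.7],[0,0.36,0,0,0,0,0.7]])

```text
time: 10.2
tcp_pos: [0.6438, 0.0201, 0.2213]
eef_rot: [-90.2, -0.0, -84.4]
contact_force: [0.3, -0.2, -0.7]
grip_width: 0.0377
```

>>> move_arm(series=[[0,0.02,0,0,0,0,0.7],[0,0.03,0,0,0,0,0.7]])

```text
time: 10.4
tcp_pos: [0.6451, 0.0205, 0.2204]
eef_rot: [-90.0, 0.0, -84.4]
contact_force: [-0.7, -0.3, 0.4]
grip_width: 0.038
```

>>> move_arm(series=[[0,0.01,0,0,0,0,0.7],[0,0.015,0,0,0,0,0.7]])

```text
time: 10.6
tcp_pos: [0.645, 0.0204, 0.2189]
eef_rot: [-90.0, -0.0, -84.4]
contact_force: [-0.1, 0.2, -1.1]
grip_width: 0.038
```

>>> move_arm(series=[[0,0.01,0,0,0,0,0.7],[0,0.015,0,0,0,0,0.7]])

```text
time: 10.8
tcp_pos: [0.6449, 0.0204, 0.2171]
eef_rot: [-90.0, -0.0, -84.4]
contact_force: [0.3, 0.7, -0.2]
grip_width: 0.0386
```

>>> move_arm(series=[[0,0.01,0,0,0,0,0.7],[0,0.01,0,0,0,0,0.7]])

```text
time: 11.0
tcp_pos: [0.6448, 0.0204, 0.216]
eef_rot: [-90.0, -0.0, -84.4]
contact_force: [0.5, -0.3, -1.1]
grip_width: 0.0381
```

>>> move_arm(series=[[0,0.01,0,0,0,0,0.7],[0,0.01,0,0,0,0,0.7]])

```text
time: 11.2
tcp_pos: [0.645, 0.0204, 0.2155]
eef_rot: [-90.0, -0.0, -84.5]
contact_force: [0.1, 0.3, 0.5]
grip_width: 0.0382
```

>>> move_arm(series=[[0,0.01,0,0,0,0,0.7],[0,0.01,0,0,0,0,0.7]])

```text
time: 11.4
tcp_pos: [0.6452, 0.0204, 0.2153]
eef_rot: [-89.9, -0.0, -84.5]
contact_force: [-2.1, 0.0, 6.0]
grip_width: 0.0379
```

>>> move_arm(series=[[0,0.01,0,0,0,0,0.7],[0,0.01,0,0,0,0,0.7]])

```text
time: 11.6
tcp_pos: [0.6454, 0.0205, 0.2151]
eef_rot: [-89.9, -0.0, -84.5]
contact_force: [-3.5, -0.5, 9.8]
grip_width: 0.0379
```

Contact at rep. z ≈ 0.2153, slightly off centre in x (hook 1 mm too far +x). Easing off and starting the light slide.

>>> move_arm(series=[[0,-0.01,-0.012,0,0,0,0.7],[-0.02,-0.01,-0.012,0,0,0,0.7],[-0.04,-0.01,-0.012,0,0,0,0.7],[-0.06,-0.01,-0.012,0,0,0,0.7]])

```text
time: 12.0
tcp_pos: [0.6445, 0.0245, 0.2152]
eef_rot: [-89.8, -0.1, -84.6]
contact_force: [2.9, -4.1, 6.4]
grip_width: 0.038
```

>>> move_arm(series=[[-0.02,0,0,0,0,0,0.7],[-0.04,0,0,0,0,0,0.7],[-0.05,0,0,0,0,0,0.7]])

```text
time: 12.3
tcp_pos: [0.644, 0.0296, 0.2152]
eef_rot: [-89.8, -0.1, -84.5]
contact_force: [2.9, -4.6, 7.2]
grip_width: 0.0378
```

>>> move_arm(series=[[-0.02,0,0,0,0,0,0.7],[-0.03,0,0,0,0,0,0.7]])

```text
time: 12.5
tcp_pos: [0.6437, 0.0326, 0.2152]
eef_rot: [-89.8, -0.1, -84.5]
contact_force: [2.9, -4.9, 6.8]
grip_width: 0.0378
```

>>> move_arm(series=[[-0.02,-0.005,0.005,0,0,0,0.7],[-0.03,-0.005,0.005,0,0,0,0.7]])

```text
time: 12.7
tcp_pos: [0.6432, 0.0365, 0.2151]
eef_rot: [-89.9, -0.1, -84.5]
contact_force: [1.3, -4.5, 5.4]
grip_width: 0.0379
```

>>> move_arm(series=[[-0.015,0,0,0,0,0,0.7],[-0.02,0,0,0,0,0,0.7]])

```text
time: 12.9
tcp_pos: [0.643, 0.0386, 0.2151]
eef_rot: [-89.9, -0.1, -84.5]
contact_force: [1.5, -3.9, 5.2]
grip_width: 0.038
```

>>> move_arm(series=[[-0.015,0,0,0,0,0,0.7],[-0.02,0,0,0,0,0,0.7]])

```text
time: 13.1
tcp_pos: [0.6427, 0.0407, 0.215]
eef_rot: [-89.9, -0.0, -84.5]
contact_force: [3.0, -4.1, 4.6]
grip_width: 0.0376
```

>>> move_arm(series=[[-0.015,0,0,0,0,0,0.7],[-0.02,0,0,0,0,0,0.7]])

```text
time: 13.3
tcp_pos: [0.6411, 0.0441, 0.2139]
eef_rot: [-90.1, 0.1, -84.4]
contact_force: [-0.9, -0.3, -0.3]
grip_width: 0.0376
```

>>> move_arm(series=[[-0.015,0,0,0,0,0,0.7],[-0.02,0,0,0,0,0,0.7]])

```text
time: 13.5
tcp_pos: [0.6409, 0.0462, 0.2138]
eef_rot: [-90.1, 0.0, -84.4]
contact_force: [-0.5, -0.4, -1.3]
grip_width: 0.0377
```

>>> move_arm(series=[[-0.015,0,0,0,0,0,0.7],[-0.02,0,0,0,0,0,0.7]])

```text
time: 13.7
tcp_pos: [0.6413, 0.0477, 0.2144]
eef_rot: [-90.0, 0.0, -84.4]
contact_force: [-0.7, -0.8, -1.4]
grip_width: 0.0379
```

The contact force vanished between y = 0.041 and 0.044: the hook is over the notch. Lowering into it at about y = 0.0465.

>>> move_arm(series=[[0.01,0.01,0.01,0,0,0,0.7],[0.01,0.025,0.01,0,0,0,0.7],[0.01,0.025,0.01,0,0,0,0.7]])

```text
time: 14.0
tcp_pos: [0.6426, 0.0461, 0.2118]
eef_rot: [-90.0, -0.0, -84.5]
contact_force: [-0.3, -0.6, -0.9]
grip_width: 0.0374
```

>>> move_arm(series=[[0,0.015,0,0,0,0,0.7],[0,0.015,0,0,0,0,0.7]])

```text
time: 14.2
tcp_pos: [0.6426, 0.0462, 0.2104]
eef_rot: [-90.0, -0.0, -84.5]
contact_force: [-0.1, 1.0, -0.9]
grip_width: 0.0381
```

>>> move_arm(series=[[0,0.01,0,0,0,0,0.7],[0,0.01,0,0,0,0,0.7]])

```text
time: 14.4
tcp_pos: [0.6426, 0.0463, 0.2095]
eef_rot: [-90.0, -0.0, -84.4]
contact_force: [-0.2, -0.4, -0.4]
grip_width: 0.0379
```

>>> move_arm(series=[[0,0.01,0,0,0,0,0.7],[0,0.01,0,0,0,0,0.7]])

```text
time: 14.6
tcp_pos: [0.6428, 0.0463, 0.2092]
eef_rot: [-90.0, -0.0, -84.5]
contact_force: [-1.9, -0.4, 3.2]
grip_width: 0.0378
```

```bash
python3 - <<'E'
from h import *
S=cam("scene"); crop(S,"s12.png",(310,130,400,230),7)
W=cam("wrist"); crop(W,"w11.png",(240,160,400,360),3.5)
go([0.6426,0.0463,.2093],-84.4)
E
```

```text
t 14.7 tcp [0.6428 0.0463 0.2091] [-90.   -0.  -84.5] F [-1.6  -1.08  4.09] w 0.0379 -> [[-0.0, -0.002, -0.002], [-0.001, -0.002, 0.0]]
```

View pics/s12.png

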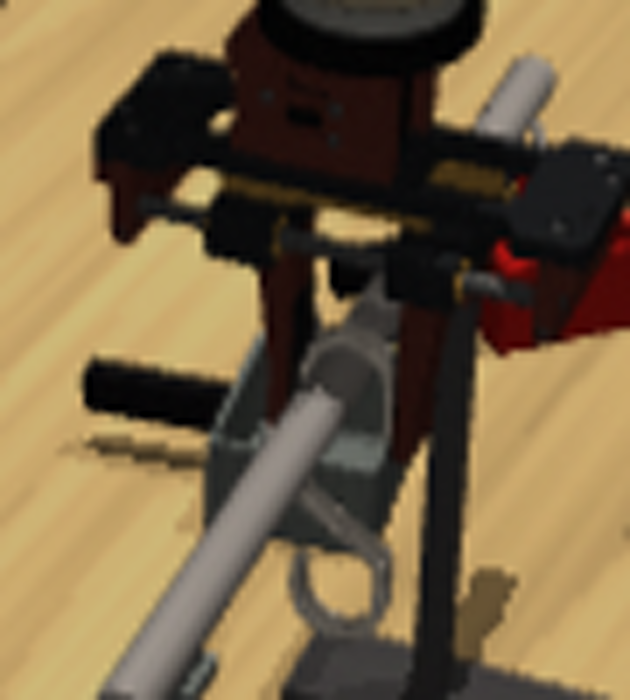

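View pics/w11.png

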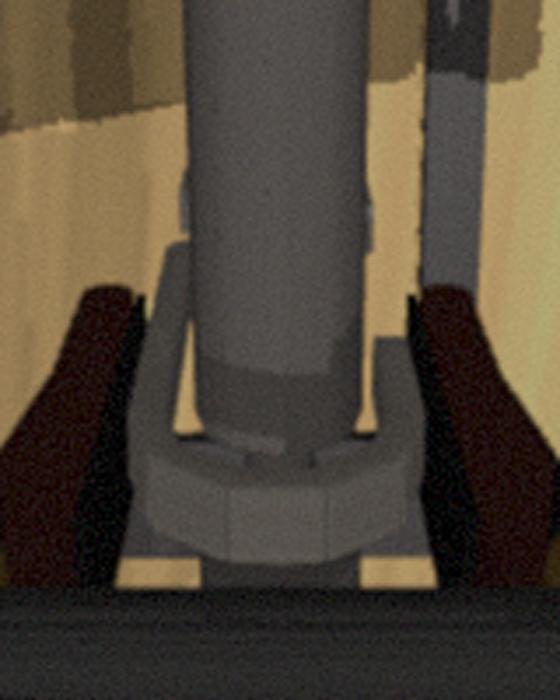

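Seated: contact 6 mm lower (0.2092 vs 0.2152), and the wrist picture shows the arch in the neck. Unloading and releasing.

>>> move_arm(series=[[0,-0.008,0,0,0,0,0.7],[0,-0.008,0,0,0,0,0.5],[0,-0.008,0,0,0,0,0.35],[0,-0.008,0,0,0,0,0.3],[0,-0.008,0,0,0,0,0.3]], squeeze=5)

```text
time: 15.2
tcp_pos: [0.6427, 0.0463, 0.2093]
eef_rot: [-90.0, 0.0, -84.4]
contact_force: [0.4, 0.0, 0.2]
grip_width: 0.061
```

```bash
python3 - <<'E'
from h import *
S=cam("scene"); crop(S,"s13.png",(310,130,400,230),7)
W=cam("wrist"); crop(W,"w12.png",(240,160,400,360),3.5)
go([0.6426,0.0463,.35],-84.4)
E
```

```text
t 15.3 tcp [0.6427 0.0463 0.2094] [-90.   -0.  -84.4] F [ 0.05  0.58 -0.63] w 0.0614 -> [[-0.0, -1.406, -0.001], [0.0, -0.002, 0.0]]
```

View pics/s13.png

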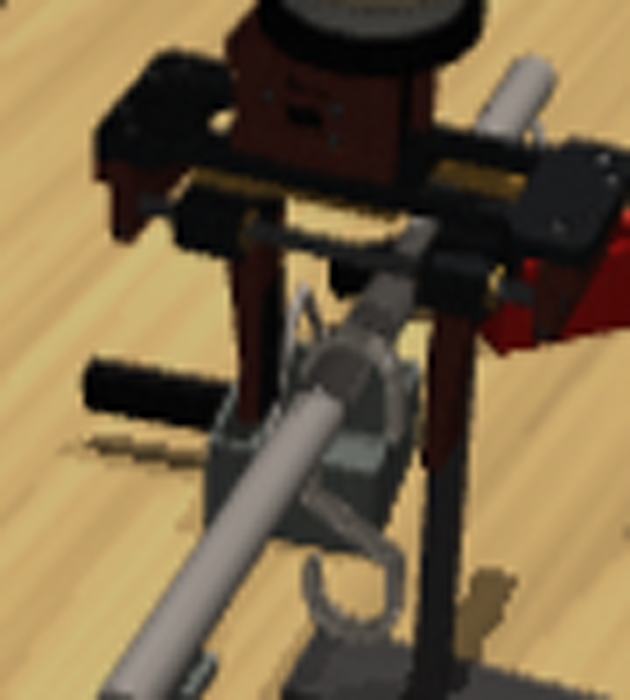

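View pics/w12.png

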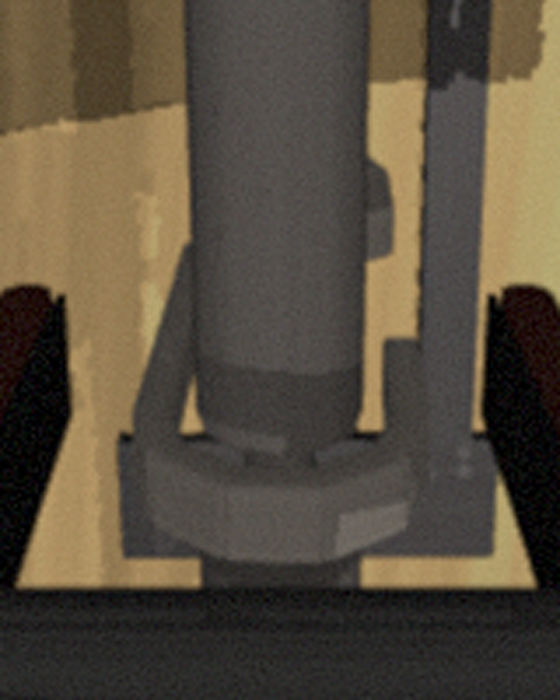

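Hook released and hanging in the neck, swinging slightly. Raising and going to the bin.

>>> move_arm(series=[[0,-0.2,0,0,0,0,0.3],[0,-0.5,0,0,0,0,0.3],[0,-1,0,0,0,0,0.3],[0,-1,0,0,0,0,0.3]])

```text
time: 15.7
tcp_pos: [0.6452, 0.0474, 0.3166]
eef_rot: [-89.4, 0.0, -84.4]
contact_force: [0.5, 1.2, 1.4]
grip_width: 0.0612
```

>>> move_arm(series=[[0,-0.3,-0.3,0,-0.25,0,0.3],[0,-0.5,-0.8,0,-0.5,0,0],[0,-0.5,-1,0,-0.75,0,0],[0,-0.5,-1,0,-1,0,0],[0,-0.5,-1,0,-1,0,0]])

```text
time: 16.2
tcp_pos: [0.5428, 0.0363, 0.36]
eef_rot: [-90.0, -0.1, -54.4]
contact_force: [0.1, 0.8, 0.4]
grip_width: 0.0871
```

```bash
python3 - <<'E'
from h import *
go([0.41,0.255,.30],10)
print(np.round(observe()["joint_pos"]))
E
```

```text
t 16.2 tcp [0.5428 0.0363 0.36  ] [-90.   -0.1 -54.4] F [0.1  0.83 0.43] w 0.0871 -> [[-2.552, 0.596, 0.194], [0.001, -2.146, 0.003]]
[ 22.  14. -39.  86.   9.  83.  19.]
```

>>> move_arm(series=[[-0.3,0.1,0,0,-0.28,0,0],[-0.6,0.2,0,0,-0.56,0,0],[-1,0.3,0,0,-0.84,0,0],[-1,0.3,0,0,-1,0,0],[-1,0.3,0,0,-1,0,0]])

```text
time: 16.7
tcp_pos: [0.4848, 0.1188, 0.3291]
eef_rot: [-90.0, 0.0, -24.5]
contact_force: [1.1, -0.4, 0.7]
grip_width: 0.0876
```

```bash
python3 - <<'E'
from h import *
go([0.41,0.255,.30],10)
print(np.round(observe()["joint_pos"]))
E
```

```text
t 16.7 tcp [0.4848 0.1188 0.3291] [-90.    0.  -24.5] F [ 1.08 -0.35  0.7 ] w 0.0876 -> [[-1.245, 0.291, 0.93], [0.0, -1.149, -0.001]]
[ 21.  10. -46.  94.   8.  78.  39.]
```

>>> move_arm(series=[[-0.3,0.1,0.2,0,-0.28,0,0],[-0.6,0.2,0.4,0,-0.56,0,0],[-0.9,0.29,0.6,0,-0.84,0,0],[-1,0.29,0.8,0,-1,0,0],[-1,0.29,0.93,0,-1,0,0]])

```text
time: 17.2
tcp_pos: [0.4322, 0.2456, 0.3004]
eef_rot: [-90.0, -0.0, 5.5]
contact_force: [0.3, -0.8, 0.3]
grip_width: 0.0876
```

```bash
python3 - <<'E'
from h import *
W=cam("wrist"); cv2.imwrite("pics/w13.png",W["pixels"][:,:,::-1])
T=cam("top"); crop(T,"t6.png",(220,120,400,260),4); S=cam("scene"); crop(S,"s14.png",(300,120,420,240),6)
go([0.41,0.255,.30],10)
import pickle; pickle.dump((S,W,T,observe()),open("m3.pkl","wb"))
print(np.round(observe()["joint_pos"]))
E
```

```text
t 17.35 tcp [0.4332 0.2439 0.3   ] [-90.    0.1   5.3] F [-0.35 -0.4  -1.18] w 0.0875 -> [[-0.22, 0.0, 0.132], [-0.002, -0.156, -0.002]]
[ 11.  13. -54.  97.  11.  75.  50.]
```

View pics/w13.png

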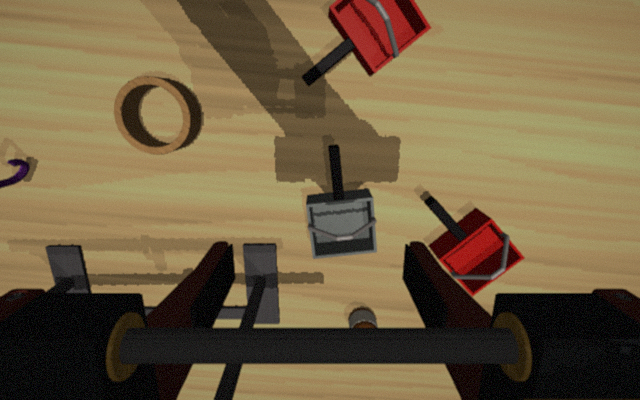

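View pics/s14.png

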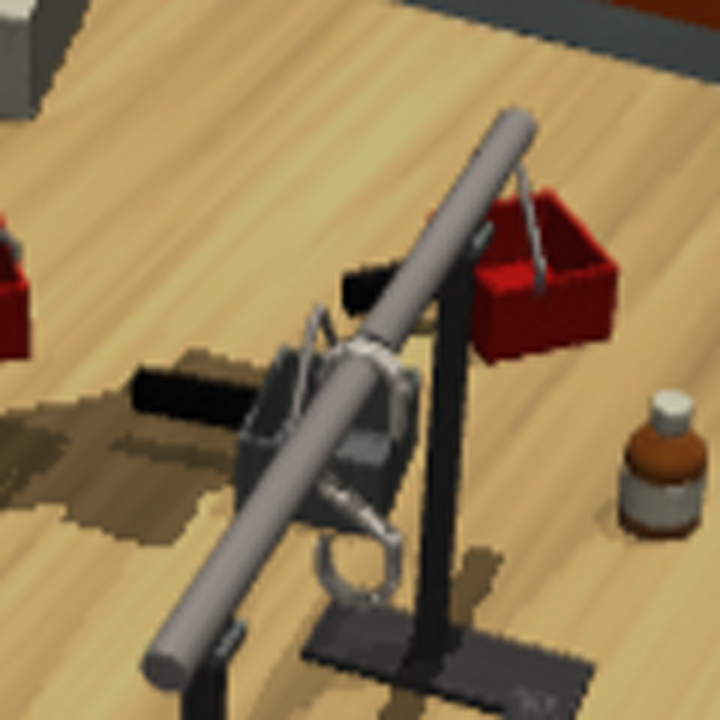

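View pics/t6.png

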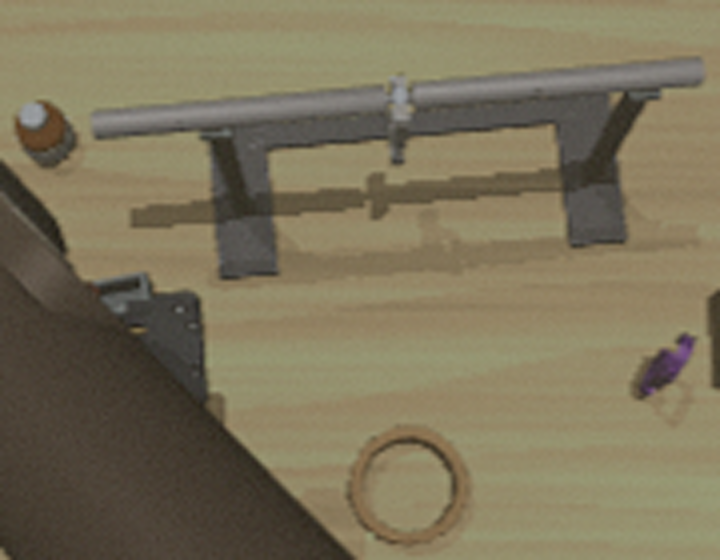

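```bash
python3 - <<'E'
from h import *
import pickle
S,W,T,s=pickle.load(open("m3.pkl","rb"))
crop(W,"w14.png",(290,135,390,265),5)
E
```

```text
(no output)
```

View pics/w14.png

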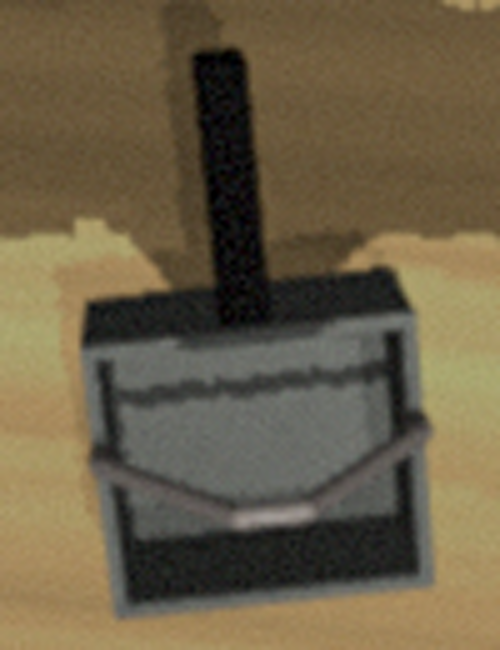

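```bash
cat > binfit.py <<'E'
from h import *
from scipy.optimize import least_squares
import pickle
S,W,T,s=pickle.load(open("m3.pkl","rb"))
c=lambda u,v:(290+u/5,135+v/5)
O=[((-.03,-.045,.05),c(80,345)),((-.03,.045,.05),c(413,315)),((.05,.045,.05),c(433,581)),((.05,-.045,.05),c(118,613)),((0,0,.108),c(273,516)),((-.102,0,.048),c(220,55))]
def f(p):
    R=Rot.from_euler("z",p[2]); return np.concatenate([proj(W,np.r_[p[:2],0]+R.apply(q))-uv for q,uv in O])
r=least_squares(f,[.505,.28,.2]); print(r.x[:2],np.degrees(r.x[2]),np.round(r.fun,1))
R=Rot.from_euler("z",r.x[2]); g=r.x[:2]+R.apply([-.088,0,0])[:2]; print("grip",g)
go([*g,.036-.019-.029],np.degrees(r.x[2]))
E
python3 binfit.py
```

```text
[0.50623375 0.28305424] 11.77516779063726 [-0.3  0.   0.7 -1.2  0.4  0.7 -0.9  0.8  0.  -0.1  0.  -0. ]
grip [0.42008563 0.26509592]
t 17.35 tcp [0.4332 0.2439 0.3   ] [-90.    0.1   5.3] F [-0.35 -0.4  -1.18] w 0.0875 -> [[-0.107, 3.12, 0.22], [-0.002, -0.215, -0.002]]
```

Bin fit: origin (0.5062, 0.2831), yaw 11.8°, residuals under about 1 px.

>>> move_arm(series=[[-0.05,0.4,0.11,0,-0.1,0,0.4],[-0.11,0.8,0.22,0,-0.215,0,0.4],[-0.11,1,0.22,0,-0.215,0,0.4]])

```text
time: 17.65
tcp_pos: [0.4181, 0.2637, 0.1976]
eef_rot: [-90.0, 0.2, 11.9]
contact_force: [0.6, -0.5, 1.0]
grip_width: 0.0672
```

>>> move_arm(series=[[0,0.4,0,0,0,0,0.4],[0,0.8,0,0,0,0,0.4],[0,0.9,0,0,0,0,0.4],[0,0.9,0,0,0,0,0.4]])

```text
time: 18.05
tcp_pos: [0.4191, 0.2635, 0.1096]
eef_rot: [-90.0, 0.2, 11.9]
contact_force: [-0.2, 0.8, 0.6]
grip_width: 0.0522
```

```bash
python3 binfit.py; python3 - <<'E'
from h import *
W=cam("wrist"); crop(W,"w15.png",(200,100,440,340),3)
E
```

```text
[0.50623375 0.28305424] 11.77516779063726 [-0.3  0.   0.7 -1.2  0.4  0.7 -0.9  0.8  0.  -0.1  0.  -0. ]
grip [0.42008563 0.26509592]
t 18.05 tcp [0.4191 0.2635 0.1096] [-90.    0.2  11.9] F [-0.2   0.75  0.57] w 0.0522 -> [[0.016, 1.216, 0.014], [0.002, 0.003, -0.006]]
```

View pics/w15.png

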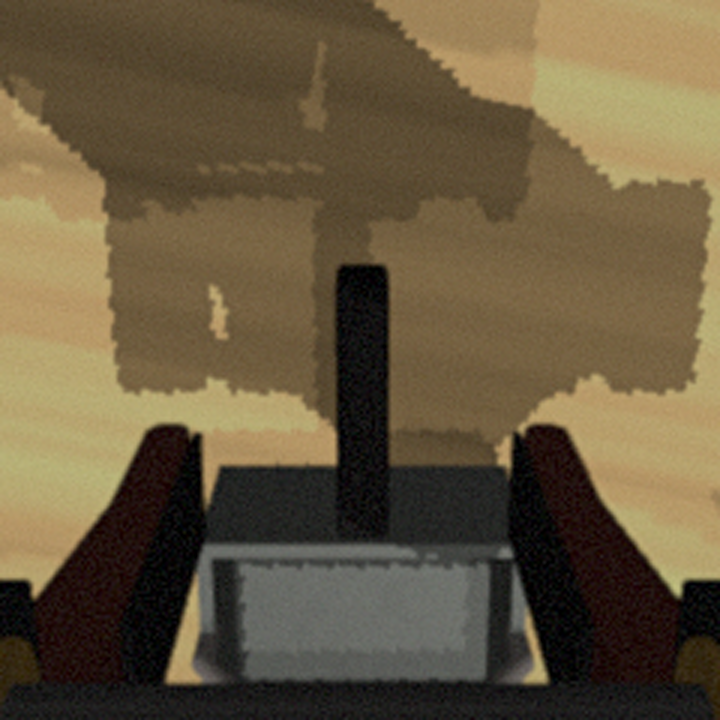

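The lug (337–388) lies centred between the fingers (200 and 515). Descending.

>>> move_arm(series=[[0.01,0.4,0.01,0,0,0,0.4],[0.016,0.8,0.014,0,0,0,0.4],[0.016,0.9,0.014,0,0,0,0.4]])

```text
time: 18.4
tcp_pos: [0.4207, 0.2656, 0.0194]
eef_rot: [-90.1, 0.1, 11.9]
contact_force: [0.0, -0.5, 0.5]
grip_width: 0.0524
```

>>> move_arm(series=[[0,0.15,0,0,0,0,0.4],[0,0.3,0,0,0,0,0.4],[0,0.3,0,0,0,0,0.4]])

```text
time: 18.7
tcp_pos: [0.4207, 0.2663, -0.0101]
eef_rot: [-90.0, 0.0, 12.0]
contact_force: [0.2, 0.8, 0.7]
grip_width: 0.0528
```

```bash
python3 binfit.py; python3 - <<'E'
from h import *
W=cam("wrist"); crop(W,"w16.png",(200,100,440,340),3)
S=cam("scene"); crop(S,"s16.png",(290,100,420,230),5)
E
```

```text
[0.50623375 0.28305424] 11.77516779063726 [-0.3  0.   0.7 -1.2  0.4  0.7 -0.9  0.8  0.  -0.1  0.  -0. ]
grip [0.42008563 0.26509592]
t 18.7 tcp [ 0.4207  0.2663 -0.0101] [-90.   0.  12.] F [0.24 0.83 0.71] w 0.0528 -> [[-0.008, 0.019, -0.01], [0.001, 0.007, -0.001]]
```

View pics/w16.png

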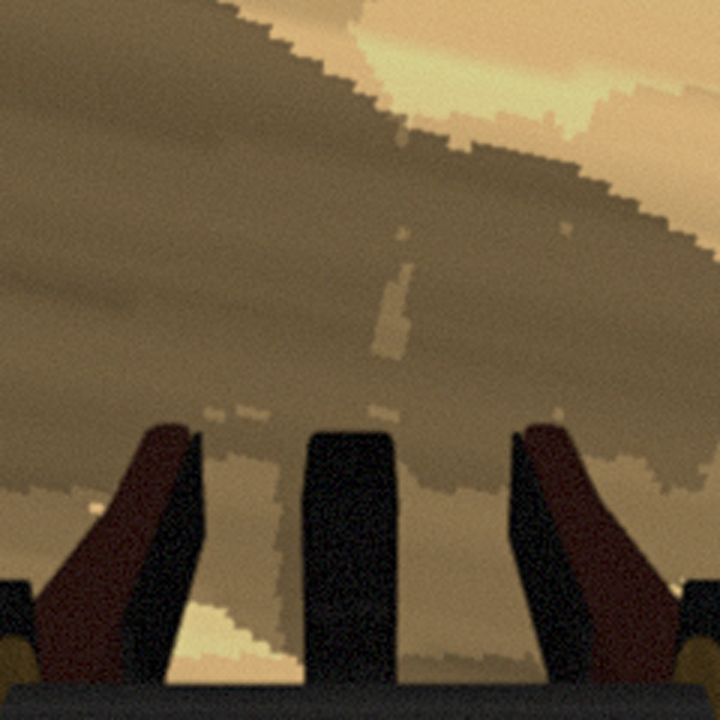

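View pics/s16.png

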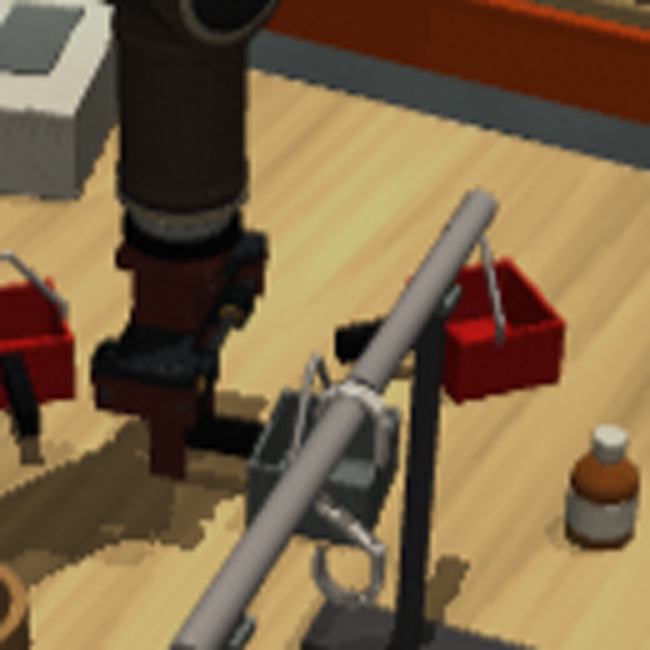

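The lug (303–397) is between the pads with the fingertips around it. Closing with 55 N.

>>> move_arm(series=[[0,0,-0.012,0,0,0,0.5],[0,0,-0.012,0,0,0,0.8],[0,0,-0.012,0,0,0,0.95],[0,0,-0.012,0,0,0,0.95],[0,0,-0.012,0,0,0,0.95]], squeeze=55)

```text
time: 19.3
tcp_pos: [0.421, 0.2654, -0.0094]
eef_rot: [-90.0, -0.0, 12.0]
contact_force: [0.3, -0.2, -0.3]
grip_width: 0.0161
```

>>> move_arm(series=[[0,0,0,0,0,0,0.95],[0,-0.05,0,0,0,0,0.95],[0,-0.1,0,0,0,0,0.95],[0,-0.2,0,0,0,0,0.95],[0,-0.2,0,0,0,0,0.95]])

```text
time: 19.8
tcp_pos: [0.4215, 0.266, 0.0118]
eef_rot: [-90.0, -0.1, 12.0]
contact_force: [0.4, -0.0, -1.6]
grip_width: 0.0137
```

```bash
python3 - <<'E'
from h import *
S=cam("scene"); crop(S,"s17.png",(290,100,420,230),5)
W=cam("wrist");cv2.imwrite("pics/w17.png",W["pixels"][:,:,::-1])
s=observe();go([0.42,.265,.1]); print(s["wrist_torque"])
E
```

```text
t 19.9 tcp [0.4212 0.2654 0.0109] [-90.  -0.  12.] F [ 0.32 -0.28 -2.4 ] w 0.0134 -> [[-0.012, -0.891, -0.001]]
[ 0.00522322  0.07144806 -0.00328388]
```

View pics/s17.png

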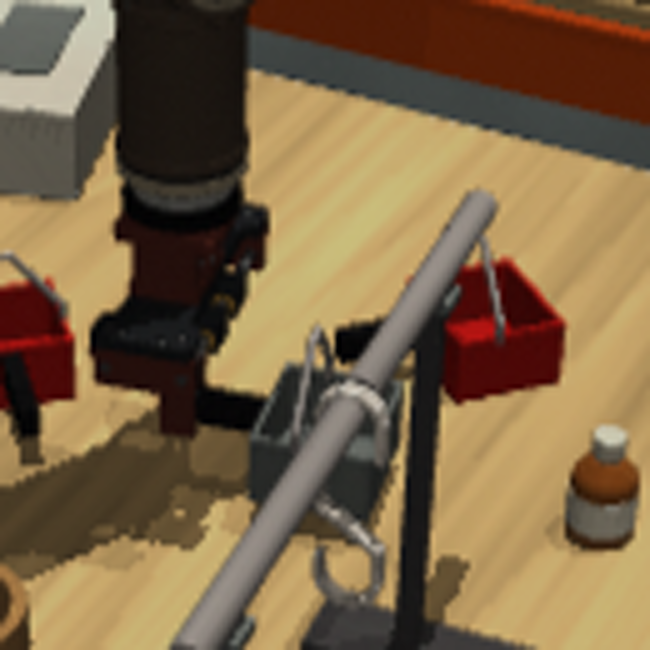

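View pics/w17.png

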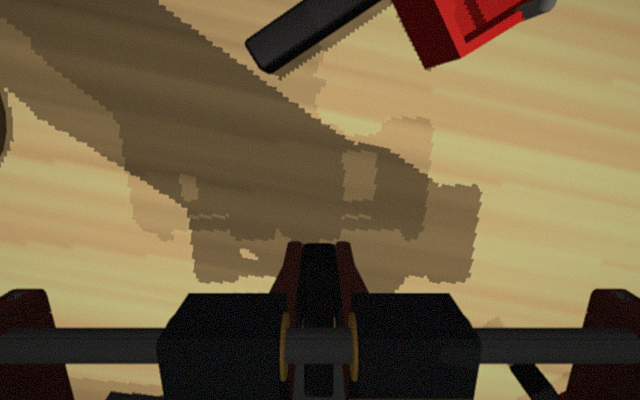

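Bin lifted level (about 2.4 N, and the bail rose with the hand). Now I measure how the hook hangs.

```bash
python3 - <<'E'
from h import *
import pickle
S=cam("scene");T=cam("top")
pickle.dump((S,T),open("m4.pkl","wb"))
crop(S,"s18.png",(335,160,375,230),10); crop(T,"t7.png",(300,125,345,175),11)
o=np.array([.6426,.0463,.141]); R=Rot.from_euler("z",5.7,degrees=True)
th=np.linspace(0,2*np.pi,5)[:-1]
for n,q in [("apex",(0,0,.1385)),("tip",(.016,0,.098)),("legB",(-.016,0,.062)),("slB",(.016,0,.04)),("bot",(0,0,0)),("curlL",(-.0185,0,.018)),("curlR",(.0185,0,.018)),("tip2",(-.016,0,.03)),("curl",(0,0,.018))]:
    p=o+R.apply(q); print(n,np.round((proj(S,p)-[335,160])*10),np.round((proj(T,p)-[300,125])*11))
E
```

```text
apex [252. 169.] [213. 202.]
tip [305. 314.] [204. 191.]
legB [182. 395.] [212. 350.]
slB [294. 492.] [199. 258.]
bot [230. 594.] [202. 356.]
curlL [167. 524.] [209. 403.]
curlR [298. 560.] [197. 273.]
tip2 [177. 491.] [209. 382.]
curl [232. 542.] [203. 338.]
```

View pics/s18.png

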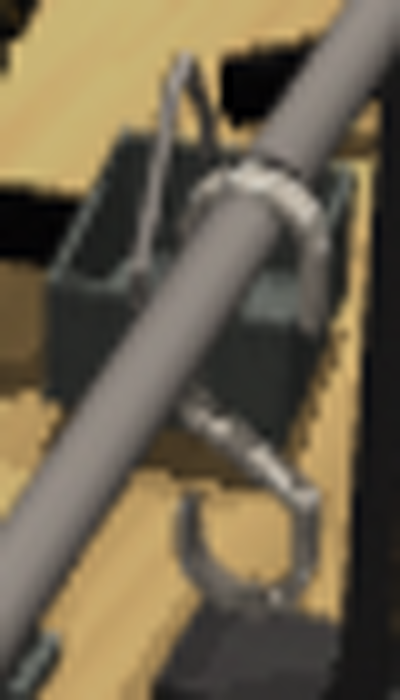

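View pics/t7.png

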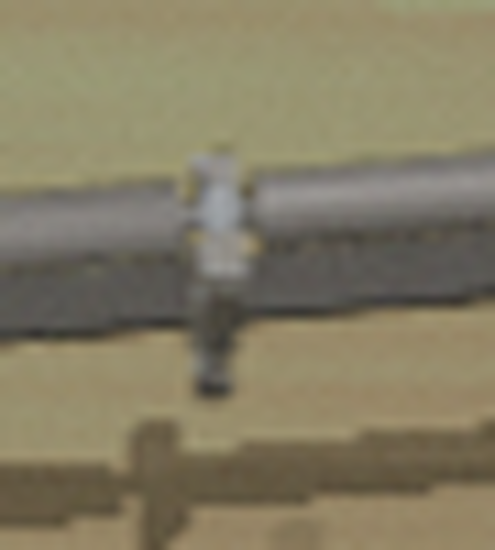

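>>> move_arm(series=[[0,-0.1,0,0,0,0,0.95],[0,-0.25,0,0,0,0,0.95],[0,-0.4,0,0,0,0,0.95],[0,-0.55,0,0,0,0,0.95],[0,-0.55,0,0,0,0,0.95]])

```text
time: 20.5
tcp_pos: [0.4223, 0.2664, 0.0681]
eef_rot: [-89.9, -0.2, 12.0]
contact_force: [0.8, -0.5, -2.4]
grip_width: 0.0139
```

>>> move_arm(series=[[0,0,-0.1,0,0.03,0,0.95],[0,0,-0.3,0,0.07,0,0.95],[0,0,-0.5,0,0.11,0,0.95],[0,0,-0.7,0,0.15,0,0.95],[0,0,-0.9,0,0.2,0,0.95]])

```text
time: 21.0
tcp_pos: [0.4393, 0.1754, 0.0647]
eef_rot: [-90.0, 0.1, 5.9]
contact_force: [1.0, -0.2, -2.5]
grip_width: 0.0133
```

```bash
python3 - <<'E'
from h import *
go([0.42,.0315,.0663],5.9)
E
```

```text
t 21.0 tcp [0.4393 0.1754 0.0647] [-90.    0.1   5.9] F [ 1.01 -0.19 -2.48] w 0.0133 -> [[-0.339, -0.014, -1.411], [0.001, -0.001, -0.002]]
```

>>> move_arm(series=[[0,0,-0.2,0,0,0,0.95],[-0.05,0,-0.4,0,0,0,0.95],[-0.1,0,-0.6,0,0,0,0.95],[-0.1,0,-0.8,0,0,0,0.95],[-0.1,0,-1,0,0,0,0.95]])

```text
time: 21.5
tcp_pos: [0.4393, 0.0749, 0.0648]
eef_rot: [-90.0, 0.1, 5.9]
contact_force: [-0.0, 0.3, -1.8]
grip_width: 0.0138
```

>>> move_arm(series=[[0,0,-0.15,0,0,0,0.95],[0,0,-0.3,0,0,0,0.95],[0,0,-0.4,0,0,0,0.95],[0,0,-0.4,0,0,0,0.95]])

```text
time: 21.9
tcp_pos: [0.4439, 0.0352, 0.0649]
eef_rot: [-90.0, 0.1, 5.8]
contact_force: [-0.4, -0.1, -2.8]
grip_width: 0.0136
```

```bash
python3 - <<'E'
from h import *
go([0.4964,.0315,.0663],5.9)
S=cam("scene"); crop(S,"s19.png",(290,120,390,240),6)
T=cam("top"); crop(T,"t8.png",(280,120,370,210),7)
import pickle; pickle.dump((S,T,observe()),open("m5.pkl","wb"))
E
```

```text
t 21.9 tcp [0.4439 0.0352 0.0649] [-90.    0.1   5.8] F [-0.42 -0.07 -2.79] w 0.0136 -> [[0.519, -0.014, -0.09], [0.001, -0.002, -0.002]]
```

View pics/s19.png

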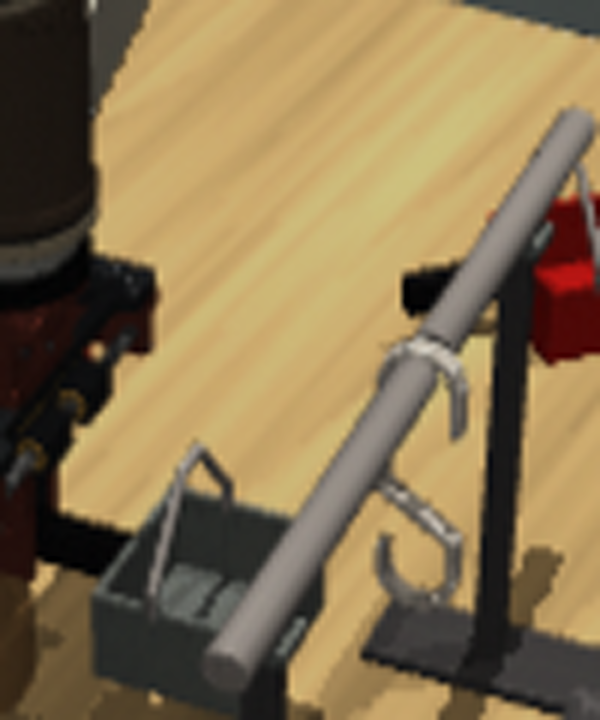

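View pics/t8.png

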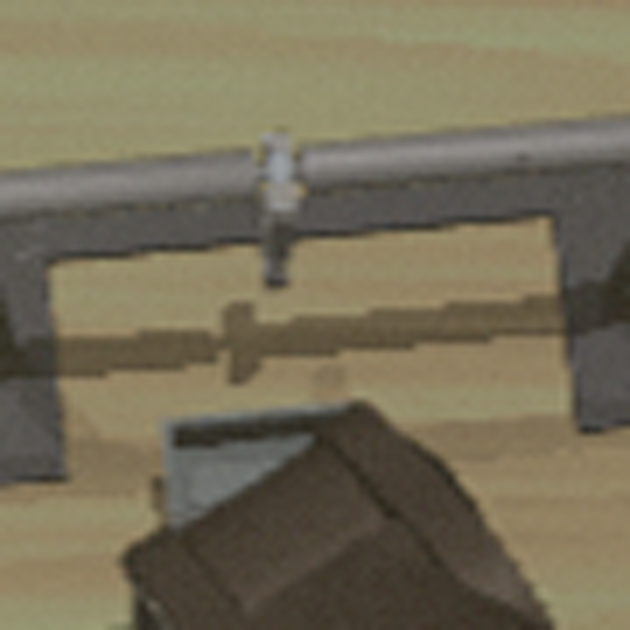

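The bin is level in the grip (bail top at scene (322.8,194.5)); the hook's curl opening is at (360,215).

```bash
python3 - <<'E'
from h import *
import pickle
S,T,s=pickle.load(open("m5.pkl","rb"))
R=Rot.from_euler("z",s["eef_rot"][2]-.2,degrees=True)
B=s["tcp_pos"]+R.apply([.0869,-.0004,.1147-.105])
for n,q in [("bail",(0,0,.105)),("bailL",(0,-.008,.105)),("bailR",(0,.008,.105)),("bk-",(.05,-.045,.05)),("bk+",(.05,.045,.05)),("fr-",(-.03,-.045,.05)),("bkb-",(.05,-.045,0)),("frb-",(-.03,-.045,0))]:
    p=B+R.apply(q); print(n,np.round(p,4),np.round((proj(S,p)-[290,120])*6),np.round((proj(T,p)-[280,120])*7))
E
```

```text
bail [0.5306 0.0455 0.18  ] [188. 452.] [270. 494.]
bailL [0.5314 0.0376 0.18  ] [181. 462.] [289. 493.]
bailR [0.5298 0.0535 0.18  ] [195. 443.] [251. 496.]
bk- [0.5849 0.0058 0.125 ] [250. 634.] [358. 399.]
bk+ [0.5758 0.0953 0.125 ] [325. 518.] [156. 416.]
fr- [ 0.5053 -0.0023  0.125 ] [ 88. 587.] [376. 576.]
bkb- [0.5849 0.0058 0.075 ] [249. 716.] [352. 423.]
frb- [ 0.5053 -0.0023  0.075 ] [ 91. 669.] [370. 593.]
```

>>> move_arm(series=[[0.1,-0.01,-0.05,0,0,0,0.95],[0.25,-0.014,-0.1,0,0,0,0.95],[0.4,-0.014,-0.11,0,0,0,0.95],[0.55,-0.014,-0.11,0,0,0,0.95],[0.7,-0.014,-0.11,0,0,0,0.95]])

```text
time: 22.5
tcp_pos: [0.5165, 0.034, 0.0668]
eef_rot: [-90.0, -0.0, 6.0]
contact_force: [0.1, -0.4, -3.1]
grip_width: 0.0136
```

>>> move_arm(series=[[0,0,0,0,0,0,0.95]])

```text
time: 22.6
tcp_pos: [0.5175, 0.0344, 0.0669]
eef_rot: [-89.9, -0.1, 6.0]
contact_force: [0.1, -0.9, -2.6]
grip_width: 0.0138
```

```bash
python3 - <<'E'
from h import *
go([0.5571,.0375,.0663],5.9)
S=cam("scene"); crop(S,"s20.png",(315,150,385,240),8)
T=cam("top"); crop(T,"t9.png",(290,120,350,190),10)
s=observe()
import pickle; pickle.dump((S,T,s),open("m5.pkl","wb"))
R=Rot.from_euler("z",s["eef_rot"][2]-.2,degrees=True)
B=s["tcp_pos"]+R.apply([.0869,-.0004,.1147-.105])
for n,q in [("bail",(0,0,.105)),("bailL",(0,-.008,.105)),("bailR",(0,.008,.105)),("bk-",(.05,-.045,.05)),("bk+",(.05,.045,.05)),("fr-",(-.03,-.045,.05)),("fr+",(-.03,.045,.05))]:
    p=B+R.apply(q); print(n,np.round(p,4),np.round((proj(S,p)-[315,150])*8),np.round((proj(T,p)-[290,120])*10))
E
```

```text
t 22.6 tcp [0.5175 0.0344 0.0669] [-89.9  -0.1   6. ] F [ 0.06 -0.88 -2.6 ] w 0.0138 -> [[0.398, 0.007, -0.011], [-0.002, 0.004, 0.003]]
bail [0.6014 0.0425 0.1812] [231. 429.] [298. 471.]
bailL [0.6022 0.0345 0.1812] [222. 443.] [325. 469.]
bailR [0.6006 0.0504 0.1812] [240. 415.] [271. 473.]
bk- [0.6557 0.0028 0.1262] [319. 677.] [422. 347.]
bk+ [0.6465 0.0923 0.1262] [412. 516.] [135. 372.]
fr- [ 0.5761 -0.0054  0.1262] [ 94. 613.] [448. 596.]
fr+ [0.567  0.0842 0.1262] [196. 457.] [158. 622.]
```

View pics/s20.png

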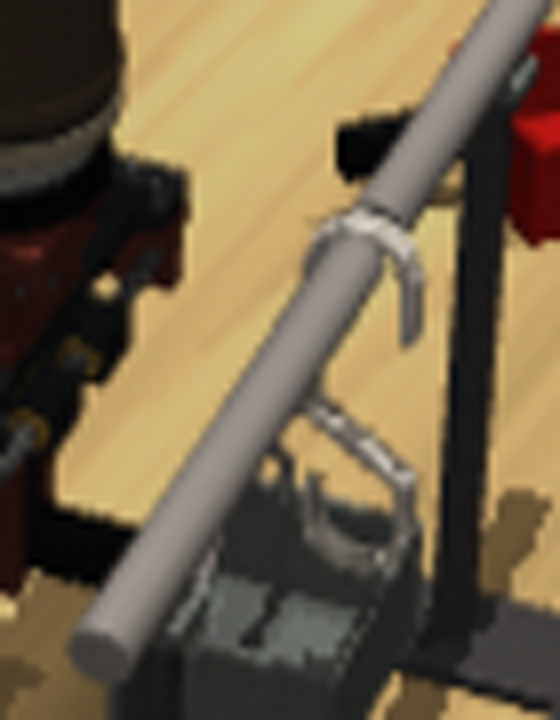

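View pics/t9.png

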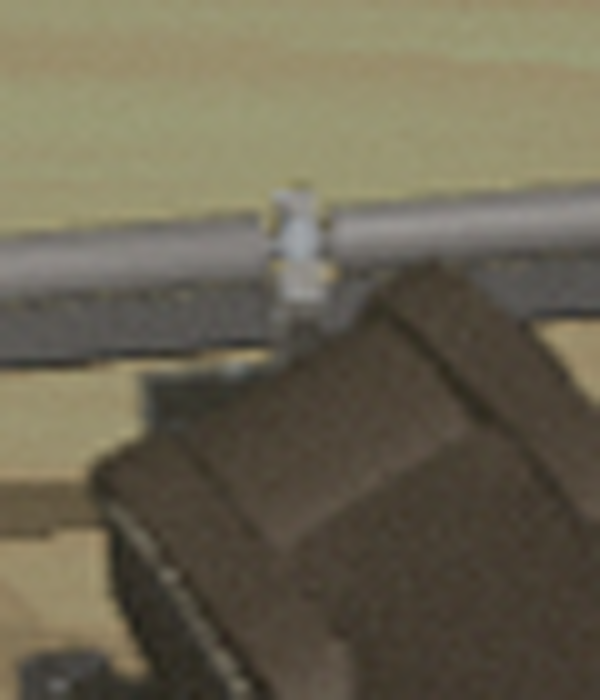

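>>> move_arm(series=[[0.05,0.007,0,0,0,0,0.95],[0.1,0.007,0,0,0,0,0.95],[0.15,0.007,0,0,0,0,0.95],[0.15,0.007,0,0,0,0,0.95]])

```text
time: 23.1
tcp_pos: [0.5308, 0.0351, 0.0663]
eef_rot: [-90.0, -0.0, 6.0]
contact_force: [0.0, -0.1, -2.1]
grip_width: 0.014
```

```bash
python3 - <<'E'
from h import *
go([0.5571,.0385,.0663],5.9)
S=cam("scene"); crop(S,"s21.png",(330,170,380,230),12)
s=observe()
R=Rot.from_euler("z",s["eef_rot"][2]-.2,degrees=True)
B=s["tcp_pos"]+R.apply([.0869,-.0004,.1147-.105])
for n,q in [("bail",(0,0,.105)),("bailL",(0,-.008,.105)),("bailR",(0,.008,.105)),("bailend",(0,.043,.06))]:
    p=B+R.apply(q); print(n,np.round(p,4),np.round((proj(S,p)-[330,170])*12))
W=cam("wrist");cv2.imwrite("pics/w21.png",W["pixels"][:,:,::-1])
E
```

```text
t 23.1 tcp [0.5308 0.0351 0.0663] [-90.  -0.   6.] F [ 0.01 -0.1  -2.14] w 0.014 -> [[0.265, -0.0, 0.006], [-0.0, 0.003, 0.001]]
bail [0.6167 0.0435 0.1808] [231. 424.]
bailL [0.6175 0.0355 0.1808] [218. 445.]
bailR [0.6159 0.0514 0.1808] [245. 403.]
bailend [0.6124 0.0862 0.1358] [294. 469.]
```

View pics/s21.png

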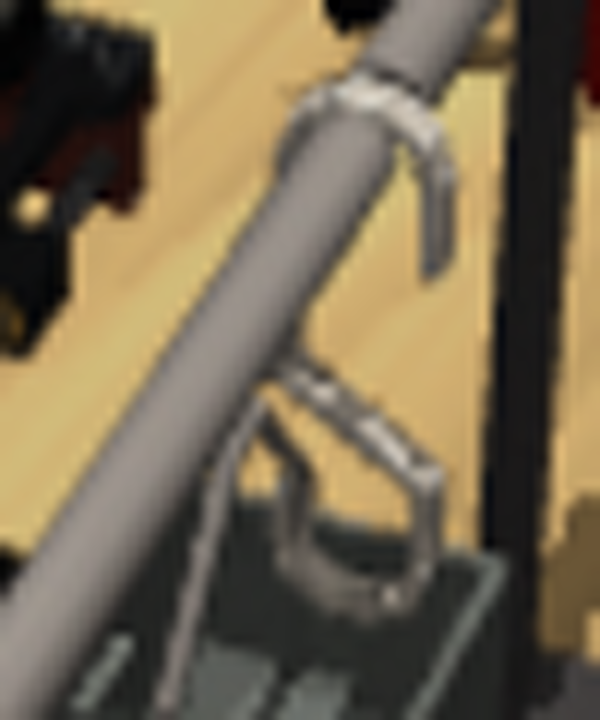

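View pics/w21.png

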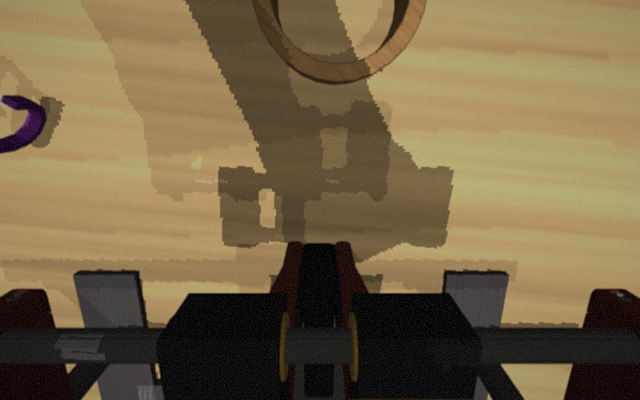

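In the scene crop the bail's level top runs from about (235,442) to (262,400), and the curl tip is at (293,485). Relative to the hook the bail is about 4 mm higher than calculated, so I lower it 4 mm before going in.

>>> move_arm(series=[[0,0.04,0,0,0,0,0.95],[0.05,0.04,0.005,0,0,0,0.95],[0.1,0.04,0.005,0,0,0,0.95],[0.14,0.04,0.005,0,0,0,0.95],[0.14,0.04,0.005,0,0,0,0.95]])

```text
time: 23.7
tcp_pos: [0.5447, 0.0372, 0.0622]
eef_rot: [-90.0, -0.0, 6.0]
contact_force: [-1.0, 0.6, -0.8]
grip_width: 0.0134
```

```bash
python3 - <<'E'
from h import *
go([0.5571,.0385,.0623],5.9)
S=cam("scene"); crop(S,"s22.png",(330,170,380,230),12)
E
```

```text
t 23.7 tcp [0.5447 0.0372 0.0622] [-90.  -0.   6.] F [-1.    0.57 -0.81] w 0.0134 -> [[0.125, -0.001, -0.0], [-0.001, 0.003, 0.001]]
```

View pics/s22.png

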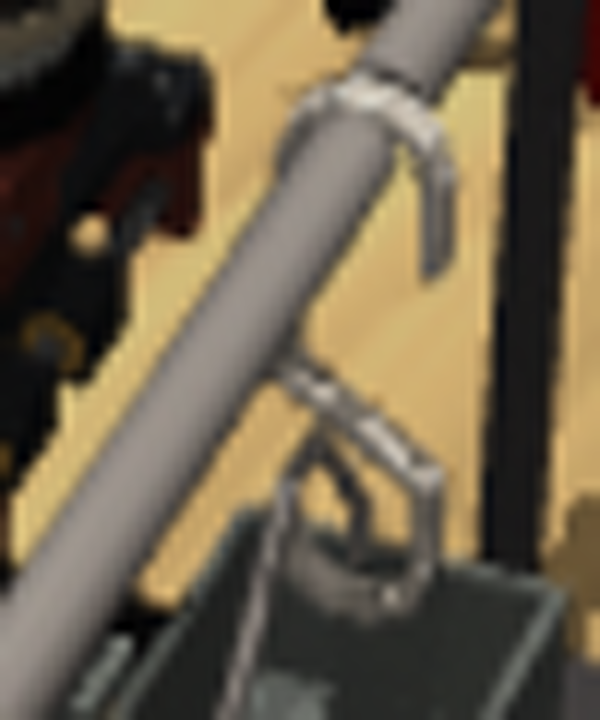

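>>> move_arm(series=[[0.04,0,0,0,0,0,0.95],[0.08,0,0,0,0,0,0.95],[0.12,0,0,0,0,0,0.95],[0.12,0,0,0,0,0,0.95]])

```text
time: 24.15
tcp_pos: [0.5565, 0.0384, 0.0622]
eef_rot: [-90.0, -0.0, 6.0]
contact_force: [-0.1, 0.8, -2.0]
grip_width: 0.0136
```

```bash
python3 - <<'E'
from h import *
go([0.5571,.0385,.0343],5.9)
S=cam("scene"); crop(S,"s23.png",(330,170,380,230),12)
E
```

```text
t 24.15 tcp [0.5565 0.0384 0.0622] [-90.  -0.   6.] F [-0.11  0.79 -1.96] w 0.0136 -> [[0.006, 0.279, 0.001], [-0.0, 0.003, 0.001]]
```

View pics/s23.png

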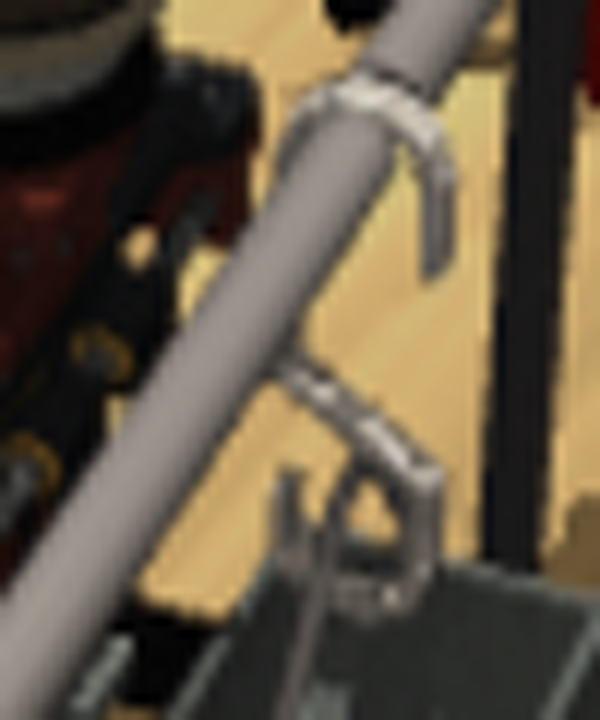

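The bail's top (337,520)–(365,465) is now inside the curl, past the tip at (290,480). Lowering it to its seat.

>>> move_arm(series=[[0,0.06,0,0,0,0,0.95],[0,0.12,0,0,0,0,0.95],[0,0.18,0,0,0,0,0.95],[0,0.22,0,0,0,0,0.95],[0,0.22,0,0,0,0,0.95]])

```text
time: 24.7
tcp_pos: [0.5552, 0.0382, 0.0393]
eef_rot: [-90.0, 0.1, 6.0]
contact_force: [0.4, -0.6, -2.3]
grip_width: 0.014
```

>>> move_arm(series=[[0,0.01,0,0,0,0,0.95],[0,0.02,0,0,0,0,0.95],[0,0.02,0,0,0,0,0.95]])

```text
time: 25.0
tcp_pos: [0.5559, 0.0382, 0.0382]
eef_rot: [-90.0, -0.0, 6.0]
contact_force: [0.7, 0.2, -2.6]
grip_width: 0.0136
```

```bash
python3 - <<'E'
from h import *
go([0.5571,.0385,.0343],5.9)
S=cam("scene"); crop(S,"s24.png",(330,170,380,230),12)
E
```

```text
t 25.0 tcp [0.5559 0.0382 0.0382] [-90.  -0.   6.] F [ 0.67  0.25 -2.63] w 0.0136 -> [[0.013, 0.039, 0.001], [0.0, 0.003, 0.0]]
```

View pics/s24.png

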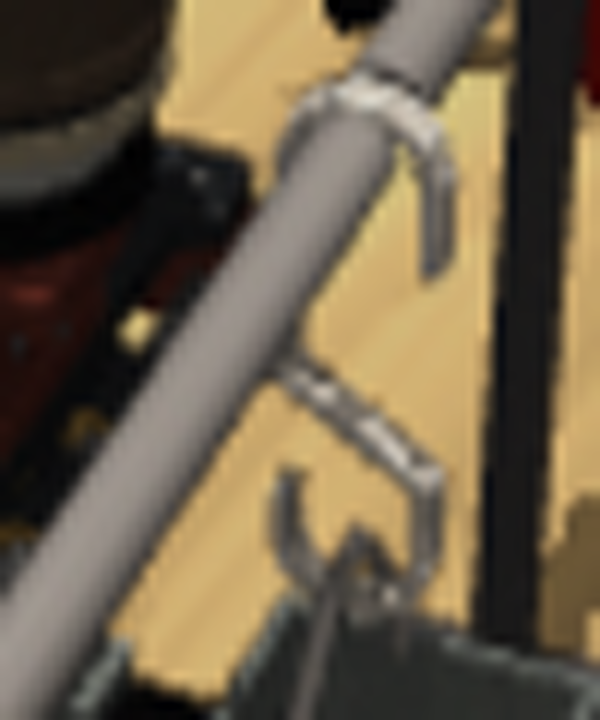

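>>> move_arm(series=[[0.005,0.01,0,0,0,0,0.95],[0.01,0.02,0,0,0,0,0.95],[0.01,0.02,0,0,0,0,0.95]])

```text
time: 25.35
tcp_pos: [0.5568, 0.0383, 0.036]
eef_rot: [-90.0, 0.0, 6.0]
contact_force: [-0.6, -0.3, -2.6]
grip_width: 0.0142
```

>>> move_arm(series=[[0,0.01,0,0,0,0,0.95],[0,0.015,0,0,0,0,0.95],[0,0.015,0,0,0,0,0.95]])

```text
time: 25.65
tcp_pos: [0.5567, 0.0383, 0.0345]
eef_rot: [-90.0, 0.0, 6.0]
contact_force: [-0.3, -0.2, -1.9]
grip_width: 0.0137
```

>>> move_arm(series=[[0,0.01,0,0,0,0,0.95],[0,0.01,0,0,0,0,0.95],[0,0.01,0,0,0,0,0.95]])

```text
time: 25.95
tcp_pos: [0.5571, 0.0385, 0.0339]
eef_rot: [-90.0, -0.0, 6.0]
contact_force: [-0.1, -0.1, -0.7]
grip_width: 0.0134
```

>>> move_arm(series=[[0,0.005,0,0,0,0,0.95],[0,0.005,0,0,0,0,0.95],[0,0.005,0,0,0,0,0.95]])

```text
time: 26.25
tcp_pos: [0.5572, 0.0385, 0.0335]
eef_rot: [-90.0, -0.1, 6.0]
contact_force: [0.4, -0.2, 3.2]
grip_width: 0.0137
```

```bash
python3 - <<'E'
from h import *
go([0.5571,.0385,.0343],5.9)
S=cam("scene"); crop(S,"s25.png",(320,150,390,250),8)
s=observe();print(s["contact_force"],s["wrist_torque"])
E
```

```text
t 26.25 tcp [0.5572 0.0385 0.0335] [-90.   -0.1   6. ] F [ 0.38 -0.23  3.23] w 0.0137 -> [[-0.001, -0.008, 0.001], [0.0, 0.003, 0.002]]
[-0.07644189  0.40772582  3.16884193] [ 0.05221832 -0.36396438  0.01109921]
```

View pics/s25.png

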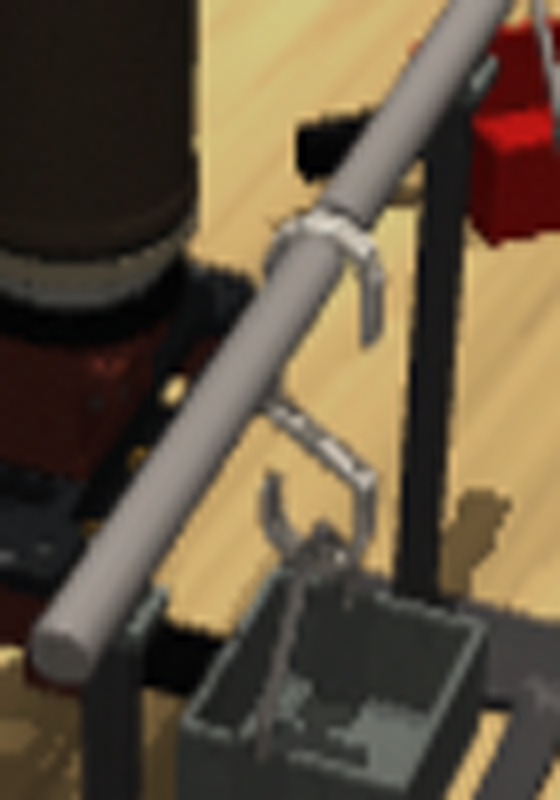

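Bail seated (the hook now carries it). Unloading my push, then releasing slowly.

>>> move_arm(series=[[0,-0.004,0,0,0,0,0.95],[0,-0.005,0,0,0,0,0.95],[0,-0.005,0,0,0,0,0.95]])

```text
time: 26.6
tcp_pos: [0.5568, 0.0383, 0.0337]
eef_rot: [-90.0, -0.0, 6.0]
contact_force: [0.1, 0.0, 2.4]
grip_width: 0.0134
```

>>> move_arm(series=[[0,-0.005,0,0,0,0,0.95],[0,-0.005,0,0,0,0,0.95]])

```text
time: 26.8
tcp_pos: [0.5565, 0.0382, 0.0339]
eef_rot: [-90.0, 0.0, 6.0]
contact_force: [0.1, 0.2, -0.5]
grip_width: 0.0135
```

```bash
python3 - <<'E'
from h import *
s=observe();print(s["contact_force"],s["wrist_torque"],s["tcp_pos"])
E
```

```text
[ 0.11123224  0.20427668 -0.45595157] [ 0.06757205 -0.15197231  0.00581792] [0.55647286 0.03822642 0.03394368]
```

>>> move_arm(series=[[0,0,0,0,0,0,0.95],[0,0,0,0,0,0,0.95],[0,0,0,0,0,0,0.95]], squeeze=4)

```text
time: 27.1
tcp_pos: [0.5566, 0.0383, 0.034]
eef_rot: [-90.0, 0.0, 6.0]
contact_force: [0.7, -0.4, -0.7]
grip_width: 0.0138
```

>>> move_arm(series=[[0,0,0,0,0,0,0.8],[0,0,0,0,0,0,0.7],[0,0,0,0,0,0,0.55],[0,0,0,0,0,0,0.5],[0,0,0,0,0,0,0.5]])

```text
time: 27.6
tcp_pos: [0.5568, 0.0383, 0.0341]
eef_rot: [-90.0, -0.0, 6.0]
contact_force: [-0.3, 1.1, -0.4]
grip_width: 0.0429
```

```bash
python3 - <<'E'
from h import *
S=cam("scene"); crop(S,"s26.png",(310,150,390,250),7)
W=cam("wrist");cv2.imwrite("pics/w26.png",W["pixels"][:,:,::-1])
go([0.5571,.0385,.0343],5.9)
E
```

```text
t 27.7 tcp [0.5568 0.0383 0.0341] [-90.   0.   6.] F [-0.04  1.11  0.53] w 0.0439 -> [[0.003, -0.002, 0.001], [0.0, 0.003, -0.0]]
```

View pics/s26.png

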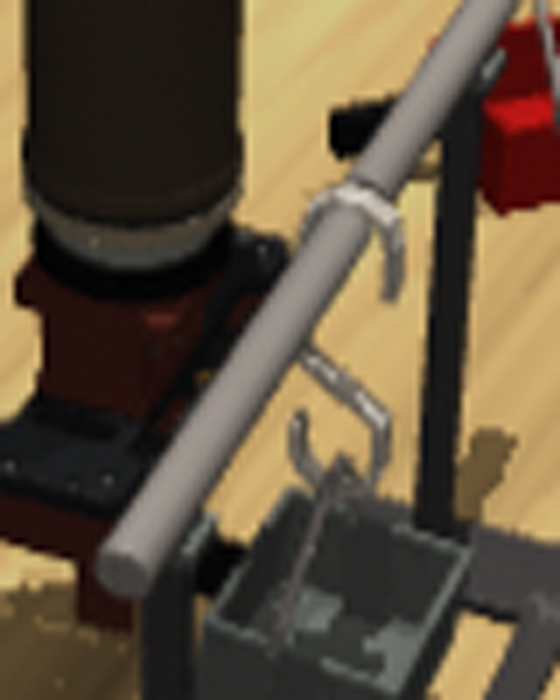

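View pics/w26.png

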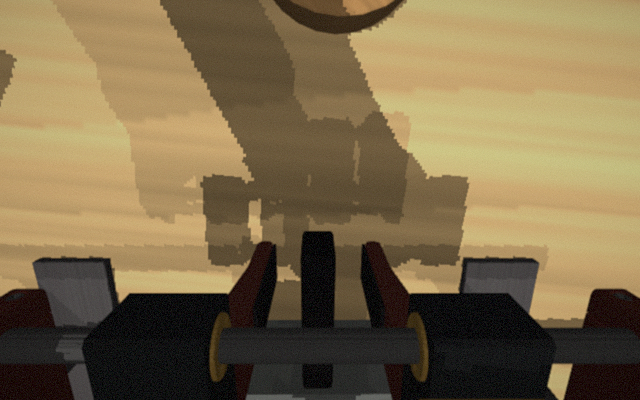

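The bin hangs free, with the lug (302–334) clear between the open fingers. Backing straight off along –x.

>>> move_arm(series=[[-0.1,0,0,0,0,0,0.5],[-0.3,0,0,0,0,0,0.5],[-0.55,0,0,0,0,0,0.5],[-0.8,0,0,0,0,0,0.5],[-1,0,0,0,0,0,0.5]])

```text
time: 28.2
tcp_pos: [0.455, 0.0275, 0.034]
eef_rot: [-90.0, 0.1, 6.0]
contact_force: [-1.0, -0.0, -0.3]
grip_width: 0.044
```

>>> move_arm(series=[[-0.05,-0.5,0,0,0,0,0.5],[-0.1,-1,0,0,0,0,0.5],[-0.1,-1,0,0,0,0,0.5],[-0.1,-1,0,0,0,0,0.5]])

```text
time: 28.6
tcp_pos: [0.4475, 0.0262, 0.135]
eef_rot: [-90.1, -0.1, 5.9]
contact_force: [-0.2, 0.1, -0.1]
grip_width: 0.044
```

>>> move_arm(series=[[0,0,0,0,0,0,0.5],[0,0,0,0,0,0,0.5],[0,0,0,0,0,0,0.5],[0,0,0,0,0,0,0.5],[0,0,0,0,0,0,0.5]])

```text
time: 29.1
tcp_pos: [0.4472, 0.0271, 0.1337]
eef_rot: [-90.0, 0.0, 6.0]
contact_force: [-0.2, 1.1, -0.4]
grip_width: 0.0441
```

```bash
python3 - <<'E'
from h import *
S=cam("scene"); crop(S,"s27.png",(300,140,400,260),6)
W=cam("wrist");cv2.imwrite("pics/w27.png",W["pixels"][:,:,::-1])
T=cam("top"); crop(T,"t27.png",(220,110,460,270),3.3)
go([0.5571,.0385,.0343],5.9)
E
```

```text
t 29.25 tcp [0.4474 0.027  0.134 ] [-90.   0.   6.] F [ 0.54 -0.1   0.69] w 0.0442 -> [[1.104, 0.997, -0.0], [-0.0, 0.004, -0.0]]
```

View pics/s27.png

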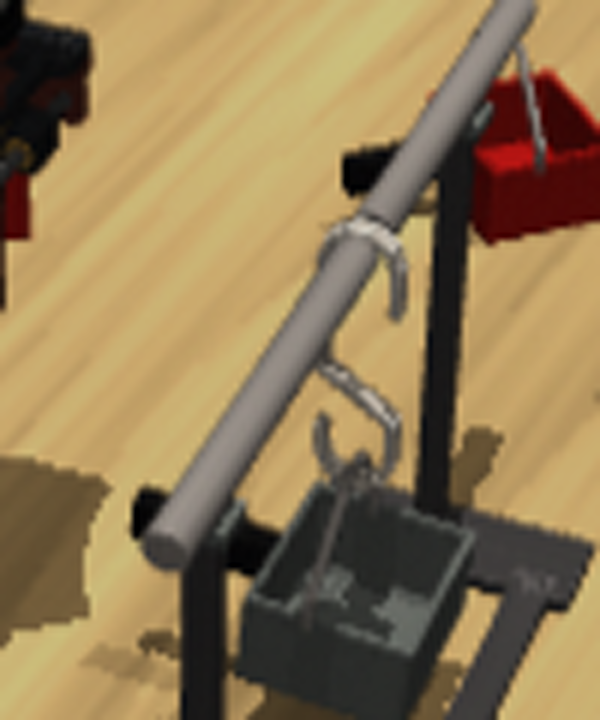

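View pics/w27.png

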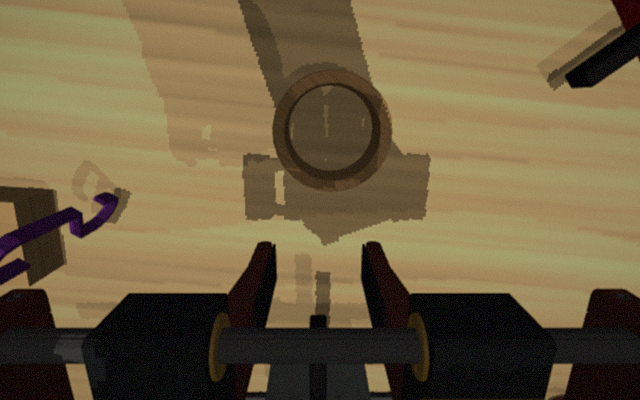

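View pics/t27.png

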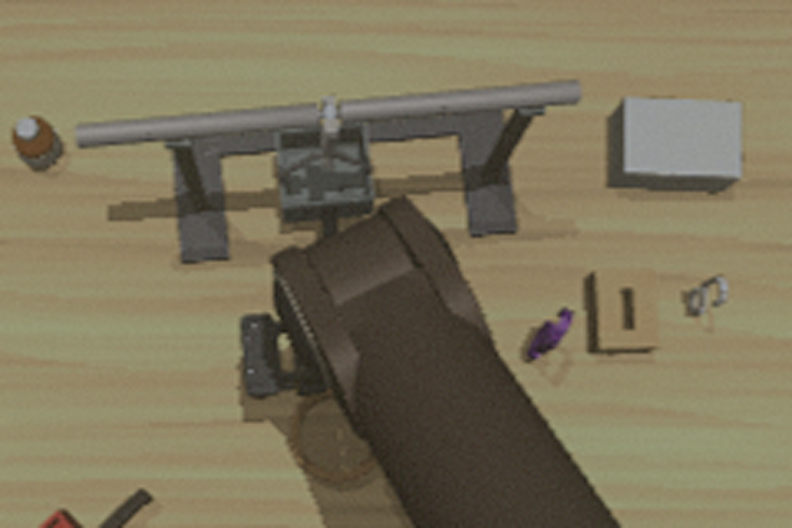

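Bin hangs from the curl, hook in the notch, bystanders in place. I'll back off further and let it settle, then compare frames.

>>> move_arm(series=[[-0.2,-0.3,0,0,0,0,0.5],[-0.4,-0.6,0,0,0,0,0.5],[-0.6,-0.9,0,0,0,0,0.5],[-0.6,-0.9,0,0,0,0,0.5],[-0.6,-0.9,0,0,0,0,0.5]])

```text
time: 29.75
tcp_pos: [0.3882, 0.0199, 0.2245]
eef_rot: [-90.1, -0.1, 5.9]
contact_force: [-0.1, -1.0, -0.4]
grip_width: 0.0441
```

>>> move_arm(series=[[0,0,0,0,0,0,0.5],[0,0,0,0,0,0,0.5],[0,0,0,0,0,0,0.5],[0,0,0,0,0,0,0.5],[0,0,0,0,0,0,0.5]])

```text
time: 30.25
tcp_pos: [0.3877, 0.0208, 0.2238]
eef_rot: [-90.0, 0.0, 6.0]
contact_force: [0.1, 0.3, 0.0]
grip_width: 0.0441
```

```bash
python3 - <<'E'
from h import *
F=[cam("scene")["pixels"].astype(float) for _ in range(16)]
r=(slice(150,260),slice(335,385))
print([round(float(np.abs(cv2.GaussianBlur(f,(0,0),2)[r]-cv2.GaussianBlur(F[0],(0,0),2)[r]).max()),1) for f in F])
S=cam("scene"); crop(S,"s28.png",(320,140,390,260),6)
T=cam("top"); crop(T,"t28.png",(290,125,345,190),9)
print(observe()["time"])
E
```

```text
[0.0, 0.5, 0.4, 0.3, 0.4, 0.4, 0.5, 0.4, 0.3, 0.5, 0.4, 0.4, 0.4, 0.4, 0.4, 0.5]
31.15
```

View pics/s28.png

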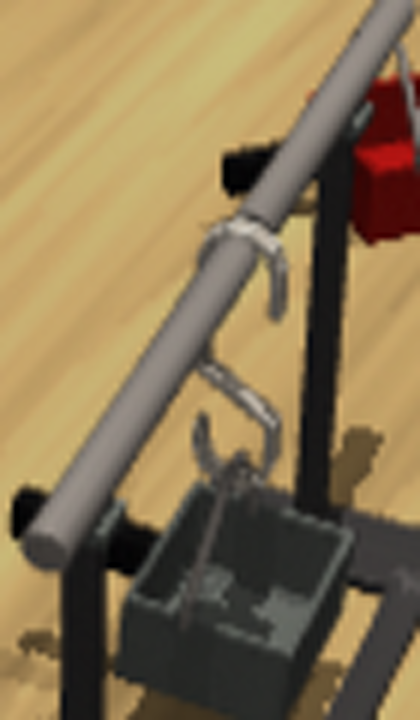

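View pics/t28.png

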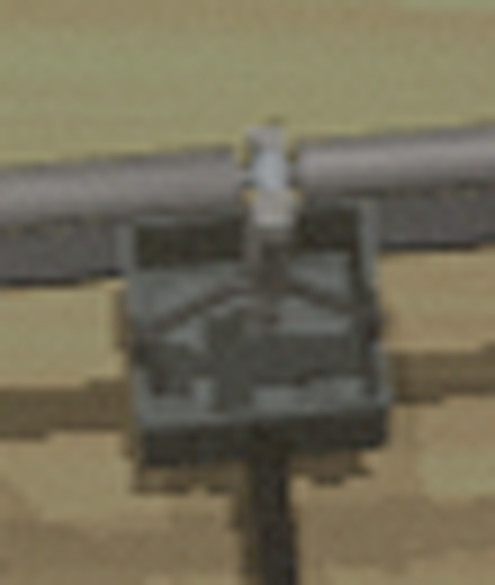

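No motion over 0.8 s. One numeric check for levelness:

```bash
python3 - <<'E'
from h import *
from scipy.optimize import least_squares
S=cam("scene");T=cam("top")
s=lambda u,v:(320+u/6,140+v/6); t=lambda u,v:(290+u/9,125+v/9)
O=[(S,(.05,-.045,.05),s(297,648)),(S,(.05,.045,.05),s(352,533)),(S,(-.03,-.045,.05),s(122,602)),(S,(-.03,-.045,0),s(122,653)),(S,(.05,-.045,0),s(285,718)),
(T,(-.03,.045,.05),t(135,425)),(T,(-.03,-.045,.05),t(388,403)),(T,(.05,-.045,.05),t(373,205)),(T,(.05,.045,.05),t(122,228))]
def f(p):
    R=Rot.from_euler("xyz",p[3:]); return np.concatenate([proj(I,p[:3]+R.apply(q))-uv for I,q,uv in O])
r=least_squares(f,[.643,.046,.044,0,0,.1]); print(np.round(r.x[:3],4),np.round(np.degrees(r.x[3:]),1),np.round(r.fun,1))
print(observe()["time"])
E
```

```text
[0.6356 0.0482 0.0464] [2.5 4.6 6.8] [-1.   0.7  0.3 -2.1 -0.1 -1.5 -1.5  2.6 -1.2  1.5 -0.  -0.  -0.1 -0.2
 -1.5 -1.5 -1.2 -1.7]
31.25
```

```bash
python3 - <<'E'
from h import *
S=cam("scene"); crop(S,"s29.png",(318,215,383,275),12)
R=Rot.from_euler("z",5.9,degrees=True)
for pit in (0,4):
  Q=R*Rot.from_euler("y",pit,degrees=True)
  for o in ([.643,.046,.149],):
    for n,q in [("bk-",(.05,-.045,.05)),("bk+",(.05,.045,.05)),("fr-",(-.03,-.045,.05)),("frb-",(-.03,-.045,0)),("bkb-",(.05,-.045,0)),("fr+",(-.03,.045,.05)),("bail-",(0,-.008,.105)),("lugtip",(-.102,-.007,.048))]:
      p=np.array(o)+Q.apply(np.array(q)-[0,0,.105]); print(pit,n,np.round((proj(S,p)-[318,215])*12))
E
```

```text
0 bk- [615. 400.]
0 bk+ [745. 149.]
0 fr- [276. 300.]
0 frb- [272. 461.]
0 bkb- [603. 562.]
0 fr+ [419.  59.]
0 bail- [470.  48.]
0 lugtip [ 50. 119.]
4 bk- [597. 406.]
4 bk+ [728. 156.]
4 fr- [260. 288.]
4 frb- [242. 444.]
4 bkb- [571. 563.]
4 fr+ [405.  48.]
4 bail- [470.  48.]
4 lugtip [35. 91.]
```

View pics/s29.png

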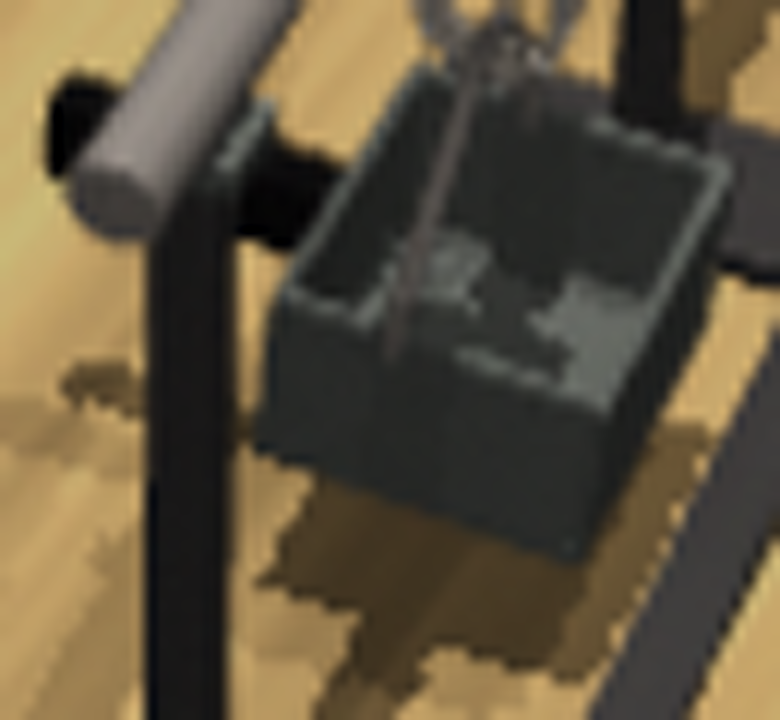

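The bin hangs about 4° lug-up. It is motionless and free on the bail, so this is how it balances, and pushing it would only risk the hang. Handing in.

```bash
python3 - <<'E'
from h import *
job_done()
E
```

```text
the job is handed in; nothing more can be done
```

I handed the job in at about 31 s. The hook hangs in the rail's notch and the grey bin hangs by its bail from the hook's lower curl.

**Hook:** I used the larger grey one, standing in the block. I slid it along the rail with about 5–7 N of lift force. The contact vanished over the notch and came back 6 mm lower, so it is seated. That matches where the wrist and top cameras showed the neck.

**Bin:** I brought the bail in over the curl's tip, lowered it onto the seat and let the bin go with almost no load on the gripper. The push on the hook was about 6 N at most.

**Last checks:**
- **Still:** nothing moved in 16 scene pictures over 0.8 s.
- **Clear:** the bin's underside is about 45 mm above the bench, and the gripper is well away.
- **Bystanders:** the bottle, tape roll and carton looked unmoved. I judged that by eye and did not re-measure them.

**What disagreed:**
- **Fingertip offset:** the fingertips end about 29 mm above the reported TCP. I found this in two cameras. Lowering the gripper to a reported 37 mm over the block (its top is at 45 mm) met nothing, which fits. I corrected for it throughout.
- **Bail height:** it looked about 4 mm higher relative to the hook than I had calculated, so I lowered the bin by that much before going in.
- **Level:** the bin hangs about 4° lug-up instead of exactly level. The measurement is rough, with fit errors of 1–2 pixels. It hangs freely, so I took this as its natural balance and left it alone.

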